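# Shake a row of plaster moulds on the vibrating table

## Task

Stand every plaster mould upright on the vibrating table's plate in one straight row along the middle, long sides together, from the largest against the end stop down to the smallest, and butt them up so that no gap is left and they cannot chatter. Only then slide the transport lock on the ledge to its far end stop to free the plate; after that slide the child-lock tab on the control box fully aside, hold the shake button fully down for five seconds, slide the tab all the way back over it, and last slide the transport lock all the way back. Leave the bowl, the squeeze bottle and the spatula alone; at the end the row must still be tight.

Things in the scene. Friction and masses are not known exactly. Their poses are not given: they have to be found in the camera images.
- mould_a: the largest plaster mould: an off-white upright block 56 mm thick (its own x), 62 mm deep (its own y) and 50 mm high, with a dark seam line across its top along its own y and a dark round pour mark in the middle of the top; it weighs under 0.4 kg. Origin: centre of its underside, z up. May be absent (then None from the start).
- mould_b: the second largest plaster mould: an off-white upright block 48 mm thick (its own x), 62 mm deep (its own y) and 44 mm high, with a dark seam line across its top along its own y and a dark round pour mark in the middle of the top; it weighs under 0.4 kg. Origin: centre of its underside, z up. May be absent (then None from the start).
- mould_c: the third largest plaster mould: an off-white upright block 40 mm thick (its own x), 62 mm deep (its own y) and 38 mm high, with a dark seam line across its top along its own y and a dark round pour mark in the middle of the top; it weighs under 0.4 kg. Origin: centre of its underside, z up. May be absent (then None from the start).
- mould_d: the smallest plaster mould: an off-white upright block 32 mm thick (its own x), 62 mm deep (its own y) and 32 mm high, with a dark seam line across its top along its own y and a dark round pour mark in the middle of the top; it weighs under 0.4 kg. Origin: centre of its underside, z up. May be absent (then None from the start).
- shaker: the vibrating table, fixed: grey base 245 x 260 x 45 mm; above it on rubber feet an aluminium plate 170 mm wide (its x) and 250 mm long (its y), top 75 mm above the work surface, with an upright end stop across its +y end. Along its -x side the base shows as a ledge, top 45 mm above the work surface, with the transport lock. Origin: on the work surface under the plate's middle
- stop (a point): foot of the end stop's upright face, mid-width, on the plate's top. The stop is an aluminium wall 140 mm wide, 20 mm thick, 40 mm high. Axes of the machine: y along the plate, pointing into the stop, so the row grows to -y from here (the bare plate reaches 230 mm that way); x across the plate, z up
- lock_top (a point): centre of the top of the transport lock's grip: a black square knob 18 x 18 mm, 30 mm high, top 76 mm above the work surface, standing on the ledge of the vibrating table. It slides along the machine's +y (parallel to the plate, the way the end stop lies). Axes as the machine's
- lock (a joint): travel of the transport lock in m: 0 locked, 0.080 at its far end stop (released); it starts somewhere below 0.03, needs 1.5 N to slide and stays where it is left
- control: the grey control box, fixed, 110 mm (x) x 180 mm (y) x 50 mm high; origin on the work surface under its centre. On its top two steel rails along y, tops 74 mm above the work surface, inner faces 62 mm apart, carry the child-lock tab; the shake button stands between them, 45 mm to -y of the centre
- tab_fin (a point): middle of the top edge of the fin on the white child-lock tab, 101 mm above the work surface. The tab is a flat plate 74 mm (x) by 44 mm (y), 4 mm thick, its top 79 mm above the work surface; the upright fin is 30 mm (x) by 8 mm (y), stands 22 mm above the plate and lies 14 mm to +y of its middle. Axes of the control box: the tab slides to +y to uncover the button
- tab (a joint): travel of the child-lock tab in m: 0 closed over the button, 0.055 fully aside; it starts below 0.004, needs 1.2 N to slide and stays where it is left
- button_top (a point): centre of the top of the shake button, a round steel cap 28 mm across in a black collar 44 mm across on the control box, 72 mm above the work surface, under the tab (3 mm below its underside) until that is slid aside. Axes as the control box's; it moves straight down
- button (a joint): travel of the shake button in m: 0 up, 0.006 fully pressed (5 N); it springs back
- bowl: bystander: white mixing bowl, 120 mm across, 55 mm high; origin under its centre
- squeeze: bystander: white conical squeeze bottle, 68 mm across, 155 mm high; origin under its centre
- spatula: bystander: spatula lying on the work surface; origin under its middle
Not all that is in view belongs to the job. What is shaped like the mould_b but green or red is not meant.

How it is judged (in metres and radians):
On the way, in this order (a step that is already met when the one before it is completed fails the run):
1. all moulds stand in a tight row in size order, largest against the stop, let go (y of mould_a in the frame of stop above -0.032 m and x of mould_a in the frame of stop between -0.025 and 0.025 m and z of mould_a in the frame of stop between -0.004 and 0.004 m and angle between each of mould_a, mould_b, mould_c, mould_d's own z axis and vertical below 0.1 rad and angle between the x axis of each of mould_a, mould_b, mould_c, mould_d and the y axis of stop, either way round below 0.1 rad and linear speed of each of mould_a, mould_b, mould_c, mould_d below 0.02 m/s and contact force between each of mould_a, mould_b, mould_c, mould_d and the fingers below 0.2 N and (y of mould_b in the frame of stop above -0.028 m or distance between mould_b and mould_a below 0.055 m) and x of mould_b in the frame of stop between -0.025 and 0.025 m and z of mould_b in the frame of stop between -0.004 and 0.004 m and (y of mould_c in the frame of stop above -0.024 m or distance between mould_c and mould_a below 0.051 m or distance between mould_c and mould_b below 0.047 m) and x of mould_c in the frame of stop between -0.025 and 0.025 m and z of mould_c in the frame of stop between -0.004 and 0.004 m and (y of mould_d in the frame of stop above -0.02 m or distance between mould_d and mould_a below 0.047 m or distance between mould_d and mould_b below 0.043 m or distance between mould_d and mould_c below 0.039 m) and x of mould_d in the frame of stop between -0.025 and 0.025 m and z of mould_d in the frame of stop between -0.004 and 0.004 m), for 0.2 s.
2. transport lock at its far end stop (value of joint lock above 0.074 m), for 0.2 s.
3. child-lock tab slid fully aside (value of joint tab above 0.049 m), for 0.2 s.
4. shake button held fully down (value of joint button above 0.0045 m), for 4 s.
5. tab back over the button (value of joint tab below 0.006 m and value of joint button below 0.002 m), for 0.2 s.
6. transport lock slid back to its locked end (value of joint lock below 0.006 m), for 0.2 s.
At the end, for the whole second after the job is handed in: All moulds upright and square (0.1 rad) on the plate within 25 mm of its centre line, largest within 4 mm of the stop, each next within 3 mm of its larger neighbour, at rest, let go; lock within 6 mm of locked, tab within 6 mm of closed, button up (all of step 1 and all of step 5 and value of joint lock below 0.006 m); the robot touches nothing.
It fails at once if the shake button pressed before the tab is aside (value of joint button above 0.003 m and value of joint tab below 0.03 m).
It fails at once if the bowl disturbed (moved over 3 cm) (distance of bowl from where it was at the start of the episode above 0.03 m).
It fails at once if the squeeze disturbed (moved over 3 cm) (distance of squeeze from where it was at the start of the episode above 0.03 m).
It fails at once if the spatula disturbed (moved over 3 cm) (distance of spatula from where it was at the start of the episode above 0.03 m).
Of mould_a, mould_b, mould_c, mould_d only 2 to 4 are there at a start; the rules pass over those that are not, and their reading is None.
At some moment in a run one of mould_a, mould_b, mould_c, mould_d may be knocked a few centimetres aside while the robot is not near it.
It also fails if it takes over 210 s, if anything falls off the work surface, if the arm or the gripper's body presses on something with over 40 N, if the wrist force passes 120 N, or if a joint passes its speed limit or range.

## Robot

A 7-joint arm with a two-finger parallel gripper is mounted at the origin on the work surface. World frame = base frame: x ahead of the robot, y to its left, z up, the work surface at z = 0. Lengths are in mm, angles in rad, forces in N, time in s.
With the tool pointing down it reaches from about 400 to 850 mm from the base axis. Payload 4.5 kg.
Tool frame: the origin (TCP) lies midway between the tips of the shut fingers; the grasp point (between the pads) lies 19 mm behind it; z points along the fingers, y is the line along which they close (so a half turn about z gives the same grasp; the last joint's range is limited). The gripper opens to 85 mm and grips with 20 to 120 N. Pads are 22 mm wide; open, the fingers measure 114 mm over their backs; the gripper's body (76 mm by 85 mm) begins 54 mm behind the grasp point. The pads swing forward as they close: fully open they stand 13 mm farther back than shut.
Start: joints at [1.344, 0.689, -0.195, 1.565, 0.157, 0.902, -0.215], TCP at [161.187, -603.882, 231.317] pointing down, gripper open.
Joint ranges: [-3.01, 3.01], [-0.46, 2.08], [-1.47, 1.51], [0.13, 2.56], [-1, 4.14], [0.04, 2.09], [-2.66, 2.66]. Speed limits (rad/s): [2.57, 2.57, 3.14, 3.14, 3.14, 3.14, 3.14].

## Interface

Orientations are given as [roll, pitch, yaw] about the fixed x, y, z axes, in that order (R = Rz(yaw) Ry(pitch) Rx(roll)).
In Python, from cell import sensors, imaging, hand_in gives the robot as it stands.
- The arm moves only by the shell command python3 -m inch 'ROWS' [OPENING] [FORCE]. ROWS is JSON, a list of rows, each an object with "travel": the shift along the tool's x, y, z in m, a list of three; "rotation": the turn, a rotation vector about the tool's x, y, z in degrees, a list of three. In form: [{"travel": [x, y, z], "rotation": [rx, ry, rz]}, ...]. A call has exactly 5 rows; each row is the pose to reach, as a shift and turn from the pose commanded when the call began, along the tool's axes at that moment; what a row does not reach only later rows make up. A row lasts 1/10 s, in which the tool goes at most 50 mm and 8.59 degrees, less where a joint would pass 70% of its speed; a pose out of reach is approached as far as the arm can. A call with a gripper value outside its range is refused whole. OPENING is the opening, from -1 (shut) to 1 (fully open), set as the call begins (- or left out, the last holds). The fingers move at their own pace and stop on an object; FORCE is the grip in N (left out, the last holds). Time passes only in rows, so rows that repeat a pose let the fingers close, or fill a call up. It gives the time, the measured TCP pose, the force, the opening and the grip force at its end, in the units of the state.
- sensors.read_state(): the state, without advancing time (a new reading comes with each control period).
- imaging.grab_frame(name): name is "scene" or "top" or "wrist"; returns (picture, depth): 480x640x3 uint8, red, green, blue; 480x640 float32, mm along the optical axis (not along the pixel's ray), 0 where there is no reading.
- imaging.camera_model(name): a dict with "fx", "fy", "cx", "cy" (pixels), "camera_from_world" (4x4, takes a point from world to camera coordinates). Camera axes: x right, y up, looking along -z (the intrinsics and any distortion apply to the point x, -y, -z); pixel columns grow to the right and rows downward; lengths in mm; the calibration is good to about 2 mm. A picture is of the moment at which its call begins: read the wrist's pose just before it. camera_model takes no time and is no camera call; for the wrist camera it gives the pose at the moment of the call.
- hand_in(): hands the job in; it is judged then, once.
The state is a dict: "clock": time; "joint_positions": joint angles; "joint_velocities": joint speeds; "joint_efforts": joint torques, N m; "eef_pos": TCP position; "ee_rot": TCP orientation; "wrist_force": force on the tool from outside, world axes, zero at the start; "ft_torque": the same for the moment, N m; "opening": finger opening in mm; "grasp_force": force on a finger pad.
Only numpy, scipy, OpenCV 4.12 (cv2) and the standard library are available. Lean on these libraries where they do the work, as an engineer would, in place of code of your own. Each camera call takes 0.05 s, during which the arm holds its last target. There are 200 camera calls.

## Working session

There is one attempt and no reset: what is moved stays moved. The work goes in short steps, Python scripts to look and compute and a shell command to move; the robot and the scene stay as the last step left them, time stands still between calls to the robot, and variables do not carry over. Pictures are saved under pics/ and viewed, at most 14 in all, crops included, and the job is handed in when it is done.

```bash
mkdir -p pics; ls; python3 - <<'E'
from cell import sensors, imaging
import cv2, numpy as np
print(sensors.read_state())
for n in ["scene","top"]:
    p,d=imaging.grab_frame(n); cv2.imwrite(f"pics/{n}0.png",p[:,:,::-1]); np.save(f"{n}0.npy",d)
    print(n,imaging.camera_model(n),(d>0).mean())
E
```

```text
pics
{'clock': 0.0, 'joint_positions': array([ 1.34378905,  0.68998639, -0.19449961,  1.56640466,  0.15729741,
        0.90245261, -0.21513875]), 'joint_velocities': array([ 5.75765516e-05,  7.06483773e-04, -1.25821245e-04, -5.19464588e-04,
        4.83546770e-04,  5.26736228e-05, -1.33667497e-03]), 'joint_efforts': array([-6.91409550e-04, -5.39614749e+01, -1.26692031e+00, -1.58541334e+01,
        9.11593088e-03,  9.33857344e-03, -7.21691805e-06]), 'eef_pos': array([ 160.93595961, -603.23435761,  230.46600435]), 'ee_rot': array([-3.13973734e+00,  1.38205174e-04,  2.60847806e-01]), 'wrist_force': array([0.18210111, 0.59382338, 0.01151898]), 'ft_torque': array([0.02972926, 0.03259219, 0.00573945]), 'grasp_force': 0.0, 'opening': 85.1965239856609}
scene {'fx': 448.0683281621835, 'fy': 448.0683281621835, 'cx': 320.803495767757, 'cy': 238.54637788692753, 'camera_from_world': array([[-2.99224118e-02,  9.99522535e-01, -7.70392254e-03,
         5.47266502e+00],
       [-7.82715189e-01, -1.86370071e-02,  6.22100953e-01,
         3.77024123e+02],
       [ 6.21660344e-01,  2.46447381e-02,  7.82899134e-01,
        -1.50811267e+03],
       [ 0.00000000e+00,  0.00000000e+00,  0.00000000e+00,
         1.00000000e+00]])} 0.9960384114583334
top {'fx': 612.4401741273742, 'fy': 612.4401741273742, 'cx': 322.9016004565675, 'cy': 256.3788888806602, 'camera_from_world': array([[-2.94594808e-03, -9.99889041e-01, -1.46023113e-02,
         3.80291976e+01],
       [ 9.81787008e-01, -5.66590723e-03,  1.89900417e-01,
        -5.46375422e+02],
       [-1.89962081e-01, -1.37769227e-02,  9.81694761e-01,
        -1.47598682e+03],
       [ 0.00000000e+00,  0.00000000e+00,  0.00000000e+00,
         1.00000000e+00]])} 0.995986328125
```

View pics/top0.png

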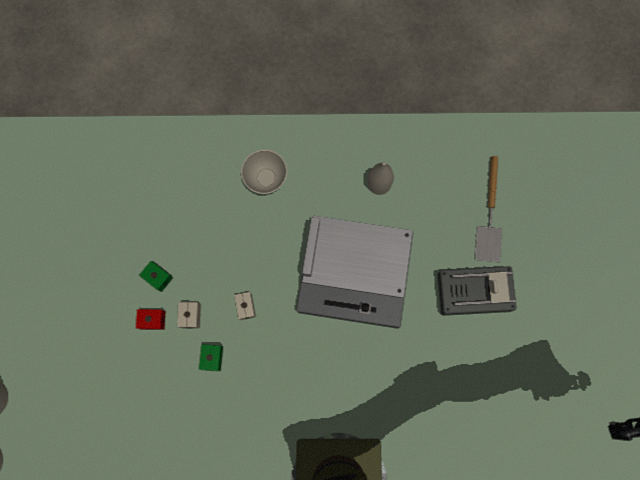

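View pics/scene0.png

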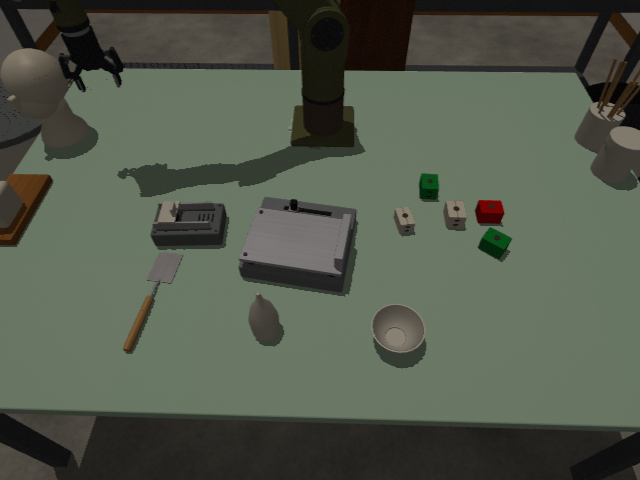

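The top view shows two off-white moulds at (188,314) and (245,305). The decoys are two greens and a red at (155,276), (211,356) and (150,319). The stop is on the plate's left side, the ledge knob at (365,308), and the tab at (500,288). I'll measure these with depth next.

```bash
cat > h.py <<'E'
import numpy as np, cv2
from cell import sensors, imaging
def world(d,m,u=None,v=None):
    """depth image -> HxWx3 world points"""
    if u is None: v,u=np.mgrid[0:d.shape[0],0:d.shape[1]]
    c=np.stack([(u-m['cx'])/m['fx']*d,-(v-m['cy'])/m['fy']*d,-d],-1)
    T=np.linalg.inv(m['camera_from_world']); return c@T[:3,:3].T+T[:3,3]
def rect(P):
    """min-area rectangle of xy points: centre, (short,long), yaw of the long side (deg)"""
    (x,y),(w,h),a=cv2.minAreaRect(P[:,:2].astype(np.float32))
    if w>h: return (round(x,1),round(y,1)),(round(h,1),round(w,1)),round(a,1)
    return (round(x,1),round(y,1)),(round(w,1),round(h,1)),round(a-90,1)
def blobs(mask,amin=20):
    n,l,s,_=cv2.connectedComponentsWithStats(mask.astype(np.uint8),connectivity=4)
    return [(l==i) for i in range(1,n) if s[i,4]>=amin]
E
python3 - <<'E'
from h import *
for n in ["top"]:
    d=np.load(n+"0.npy"); m=imaging.camera_model(n); W=world(d,m); im=cv2.imread(f"pics/{n}0.png").astype(int)
    Z=W[...,2]
    print("table z",np.median(Z[200:250,60:120]))
    for name,(u0,u1,v0,v1) in dict(m1=(172,206,294,334),m2=(228,262,286,326),plate=(290,420,210,335),ctl=(430,525,260,320)).items():
        z=Z[v0:v1,u0:u1]; w=W[v0:v1,u0:u1]; print(name,np.percentile(z,[5,50,90,99]).round(1))
        if name[0]=='m':
            t=np.percentile(z,95); s=z>t-6; 
            print(t, rect(w[s]), s.sum())
        elif name=='plate':
            s=(z>68)&(z<84); b=max(blobs(s),key=np.sum); print("plate",rect(w[b])); 
            s=z>105; b=max(blobs(s),key=np.sum); print("stop",rect(w[b]),z[b].mean())
            s=(z>60)&(z<90)&~max(blobs((z>68)&(z<84)),key=np.sum); 
            for b in blobs((z>55)&(z<100),8): print("b",b.sum(),w[b].mean(0).round(1))
        else:
            print("box",rect(w[z>40]));
            for b in blobs(z>90,4): print("fin",b.sum(),w[b].mean(0).round(1),rect(w[b]))
            for b in blobs((z>76)&(z<86),4): print("tab",b.sum(),w[b].mean(0).round(1),rect(w[b]))
p,d=cv2.imread("pics/top0.png"),0
a=cv2.resize(p[255:345,130:265],None,fx=5.5,fy=5.5,interpolation=cv2.INTER_CUBIC); cv2.imwrite("pics/crop1.png",a)
E
```

```text
table z 0.5125840428622723
m1 [-4.3  4.4 46.5 51.9]
48.138135839227516 ((350.8, 202.6), (68.4, 415.3), 72.6) 361
m2 [-4.6  2.8 40.2 45.7]
41.99531718861414 ((342.4, 147.8), (62.8, 311.2), 45.7) 303
plate [ -3.2  47.   78.8 118.1]
plate ((543.8, -48.3), (171.6, 250.1), 81.1)
stop ((441.7, 55.4), (49.8, 376.7), 4.9) 121.36714624809373
b 6494 [540.1 -56.   75.6]
b 62 [416.2 -65.3  74.1]
ctl [ -3.4  47.2  76.4 100.6]
box ((410.8, -199.9), (151.9, 506.6), -70.9)
fin 54 [ 458.8 -366.   127.4] ((355.4, -186.4), (27.9, 447.4), -60.2)
tab 431 [ 463.7 -389.3   80.2] ((463.9, -387.0), (49.2, 74.5), 2.6)
tab 6 [ 494.5 -329.3   78.8] ((494.6, -328.9), (2.9, 7.0), -79.8)
tab 4 [ 427.1 -306.5   77.4] ((427.4, -306.5), (2.1, 5.3), -64.1)
tab 4 [ 423.5 -285.2   77.7] ((424.1, -285.1), (2.4, 5.3), -87.3)
tab 5 [ 424.  -295.7   80.5] ((424.2, -295.6), (2.4, 8.5), 68.4)
```

View pics/crop1.png

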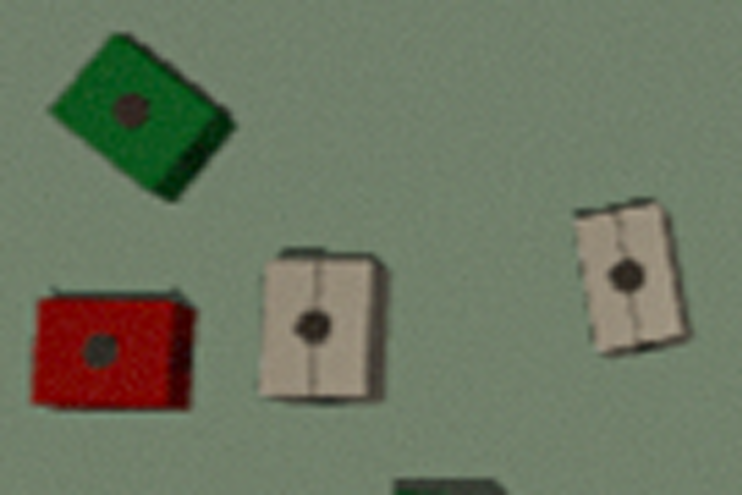

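The crop shows two off-white seamed moulds: left at (188,314) full frame, right at (245,305). Both fit "off-white with seam and pour mark". The red and green blocks have no off-white and are decoys. Next I'll measure them robustly.

```bash
python3 - <<'E'
from h import *
n="top"; d=np.load("top0.npy"); m=imaging.camera_model(n)
d=cv2.medianBlur(d,5); W=world(d,m); Z=W[...,2]
hsv=cv2.cvtColor(cv2.imread("pics/top0.png"),cv2.COLOR_BGR2HSV)
def ray(u,v,z):
    R=np.linalg.inv(m['camera_from_world']); c=np.stack([(u-m['cx'])/m['fx'],-(v-m['cy'])/m['fy'],-np.ones_like(u)],-1)@R[:3,:3].T
    return R[:3,3]+c*((z-R[2,3])/c[...,2])[...,None]
for name,(u0,u1,v0,v1) in dict(m1=(172,206,294,334),m2=(228,262,286,326)).items():
    print(name,hsv[(v0+v1)//2-10,(u0+u1)//2-5:(u0+u1)//2+5].tolist()[:3])
    g=np.zeros((480,640),bool); g[v0:v1,u0:u1]=1
    zc=np.percentile(Z[g],90); print('z',zc, np.percentile(Z[g],[80,85,95]))
    s=g&(hsv[...,0]<30)&(hsv[...,2]>130); s=cv2.morphologyEx(s.astype(np.uint8),cv2.MORPH_CLOSE,np.ones((5,5)))>0
    b=max(blobs(s),key=np.sum); v,u=np.nonzero(b)
    for z in (38,44,50): print(z,rect(ray(u.astype(float),v.astype(float),z)),b.sum())
g=np.zeros((480,640),bool); g[205:340,285:425]=1
b=max(blobs(g&(Z>68)&(Z<82)),key=np.sum); print("plate",rect(W[b]),np.median(Z[b]))
# end stop corner box
b=max(blobs(g&(Z>100)),key=np.sum); print("stop",rect(W[b]),np.median(Z[b]))
b=max(blobs(g&(Z>38)&(Z<52)),key=np.sum); print("base/ledge",rect(W[b]))
g[:]=0; g[258:322,430:525]=1
print("box",rect(W[g&(Z>35)]))
for b in blobs(g&(Z>92),4): print("fin",b.sum(),np.median(W[b],0).round(1),rect(W[b]))
k=np.zeros_like(g);k[295:325,355:380]=1
for b in blobs(k&(Z>60),4): print("knob",b.sum(),np.median(W[b],0).round(1),rect(W[b]))
E
```

```text
m1 [[20, 48, 153], [18, 47, 153], [19, 50, 147]]
z 44.59530064104899 [43.81995928 44.23615916 45.163245  ]
38 ((404.4, 374.6), (46.2, 57.1), -0.3) 417
44 ((403.8, 373.2), (46.0, 56.9), -0.3) 417
50 ((403.3, 371.7), (45.8, 56.7), -0.3) 417
m2 [[18, 48, 150], [22, 47, 148], [18, 52, 127]]
z 38.56474574056074 [37.2536962  37.9174466  39.27740402]
38 ((427.5, 233.5), (37.9, 59.6), 11.3) 337
44 ((426.8, 232.6), (37.8, 59.3), 11.3) 337
50 ((426.1, 231.8), (37.6, 59.1), 11.3) 337
plate ((544.2, -48.7), (171.7, 250.6), 80.9) 75.55911027478396
stop ((561.6, 65.4), (20.8, 139.0), -8.8) 114.88656237960913
base/ledge ((435.9, -31.0), (93.2, 260.4), 80.4)
box ((462.2, -345.3), (111.4, 182.9), -87.0)
fin 42 [ 463.3 -373.5   99. ] ((463.5, -374.3), (9.0, 24.0), -0.3)
knob 51 [416.8 -66.   74. ] ((416.5, -65.0), (16.1, 16.8), 89.6)
```

```bash
cat > go.py <<'E'
# usage: python3 go.py x,y,z,yawdeg ...   prints tool-frame shift (m) and turn (deg) for each leg
import sys, numpy as np
from cell import sensors
from scipy.spatial.transform import Rotation as R
s=sensors.read_state(); p=s['eef_pos']; r=R.from_euler('xyz',s['ee_rot'])
print('t',round(s['clock'],2),'at',p.round(1),'yaw',np.degrees(s['ee_rot']).round(1),'F',s['wrist_force'].round(1),'q',s['joint_positions'].round(2),'open',round(s['opening'],1))
for a in sys.argv[1:]:
    x,y,z,w=map(float,a.split(',')); q=np.array([x,y,z]); t=R.from_euler('xyz',[180,0,w],degrees=True)
    print((r.inv().apply(q-p)/1e3).round(4).tolist(),(r.inv()*t).as_rotvec(degrees=True).round(1).tolist()); p,r=q,t
E
python3 go.py 320,-500,260,30 480,-350,260,50 540,-150,260,70 560,50,260,90 500,240,260,90 410,350,240,90
```

```text
t 0.1 at [ 161.  -603.3  230.5] yaw [-179.9    0.    14.9] F [-0.2  0.4 -0.5] q [ 1.34  0.69 -0.19  1.57  0.16  0.9  -0.22] open 85.3
[0.1803, -0.0588, -0.0294] [-0.1, -0.0, -15.1]
[0.2136, -0.0499, -0.0] [0.0, 0.0, -20.0]
[0.1918, -0.0826, -0.0] [0.0, 0.0, -20.0]
[0.1948, -0.0496, -0.0] [0.0, 0.0, -20.0]
[0.19, -0.06, -0.0] [0.0, 0.0, 0.0]
[0.11, -0.09, 0.02] [0.0, 0.0, 0.0]
```

```bash
python3 -m inch '[{"travel":[0.036,-0.012,-0.006],"rotation":[0,0,-3]},{"travel":[0.072,-0.024,-0.012],"rotation":[0,0,-6]},{"travel":[0.108,-0.036,-0.018],"rotation":[0,0,-9]},{"travel":[0.144,-0.048,-0.024],"rotation":[0,0,-12]},{"travel":[0.18,-0.06,-0.03],"rotation":[0,0,-15]}]'
python3 -m inch '[{"travel":[0.043,-0.01,0],"rotation":[0,0,-4]},{"travel":[0.086,-0.02,0],"rotation":[0,0,-8]},{"travel":[0.129,-0.03,0],"rotation":[0,0,-12]},{"travel":[0.171,-0.04,0],"rotation":[0,0,-16]},{"travel":[0.214,-0.05,0],"rotation":[0,0,-20]}]'
python3 -m inch '[{"travel":[0.039,-0.017,0],"rotation":[0,0,-4]},{"travel":[0.077,-0.033,0],"rotation":[0,0,-8]},{"travel":[0.115,-0.05,0],"rotation":[0,0,-12]},{"travel":[0.154,-0.066,0],"rotation":[0,0,-16]},{"travel":[0.192,-0.083,0],"rotation":[0,0,-20]}]'
python3 -m inch '[{"travel":[0.039,-0.01,0],"rotation":[0,0,-4]},{"travel":[0.077,-0.02,0],"rotation":[0,0,-8]},{"travel":[0.115,-0.03,0],"rotation":[0,0,-12]},{"travel":[0.154,-0.04,0],"rotation":[0,0,-16]},{"travel":[0.195,-0.05,0],"rotation":[0,0,-20]}]'
python3 go.py 500,240,260,90 410,350,240,90
```

```text
clock: 0.6
eef_pos: [320.5, -498.3, 261.2]
ee_rot: [-3.141, 0.0, 0.525]
wrist_force: [-0.4, -0.1, -0.4]
opening: 85.4
grasp_force: 0.0
clock: 1.1
eef_pos: [480.8, -348.0, 261.0]
ee_rot: [-3.141, 0.0, 0.874]
wrist_force: [0.5, -0.8, 0.9]
opening: 85.2
grasp_force: 0.0
clock: 1.6
eef_pos: [540.2, -147.4, 261.0]
ee_rot: [-3.141, 0.0, 1.224]
wrist_force: [1.0, 0.3, 0.0]
opening: 85.4
grasp_force: 0.0
clock: 2.1
eef_pos: [559.7, 52.4, 261.0]
ee_rot: [-3.141, 0.001, 1.572]
wrist_force: [1.1, -0.2, -0.2]
opening: 85.4
grasp_force: 0.0
t 2.1 at [559.7  52.4 261. ] yaw [-180.     0.    90.1] F [ 1.1 -0.2 -0.2] q [ 0.14  0.61 -0.53  1.71  0.37  0.93 -0.53] open 85.4
[0.1877, -0.0595, 0.0009] [-0.0, 0.0, 0.1]
[0.11, -0.09, 0.02] [0.0, 0.0, 0.0]
```

```bash
python3 -m inch '[{"travel":[0.038,-0.012,0],"rotation":[0,0,0]},{"travel":[0.076,-0.024,0],"rotation":[0,0,0]},{"travel":[0.114,-0.036,0],"rotation":[0,0,0]},{"travel":[0.152,-0.048,0],"rotation":[0,0,0]},{"travel":[0.188,-0.06,0],"rotation":[0,0,0]}]' >/dev/null
python3 -m inch '[{"travel":[0.028,-0.022,0.005],"rotation":[0,0,0]},{"travel":[0.055,-0.045,0.01],"rotation":[0,0,0]},{"travel":[0.083,-0.068,0.015],"rotation":[0,0,0]},{"travel":[0.11,-0.09,0.02],"rotation":[0,0,0]},{"travel":[0.11,-0.09,0.02],"rotation":[0,0,0]}]' >/dev/null
cat > look.py <<'E'
# wrist look: off-white blobs standing above a base height -> rectangle of their top faces
import sys
from h import *
name,out,zlo,zhi=sys.argv[1],sys.argv[2],float(sys.argv[3]),float(sys.argv[4])
m=imaging.camera_model(name); p,d=imaging.grab_frame(name)
cv2.imwrite(f"pics/{out}.png",p[:,:,::-1]); np.save(out+".npy",d)
W=world(cv2.medianBlur(d,5),m); Z=W[...,2]; h=cv2.cvtColor(p,cv2.COLOR_RGB2HSV)
s=(Z>zlo)&(Z<zhi)&(h[...,1]<90)
s=cv2.morphologyEx(s.astype(np.uint8),cv2.MORPH_OPEN,np.ones((3,3)))
for b in blobs(s,int(sys.argv[5]) if len(sys.argv)>5 else 200):
    v,u=np.nonzero(b); print(b.sum(),'px',int(u.mean()),int(v.mean()),'z',np.median(Z[b]).round(1),rect(W[b]))
E
python3 look.py wrist w1 30 56; python3 go.py
```

```text
299 px 300 55 z 44.0 ((393.2, 467.8), (13.4, 13.9), 0.4)
335 px 440 68 z 43.8 ((502.7, 459.8), (14.5, 15.3), 0.1)
4190 px 313 176 z 43.1 ((404.1, 372.1), (48.2, 62.1), -0.7)
230 px 194 243 z 44.1 ((298.3, 313.1), (14.4, 14.9), 1.3)
2479 px 335 318 z 37.2 ((426.9, 232.5), (40.6, 62.5), 11.2)
1015 px 629 369 z 44.4 ((725.0, 176.8), (28.8, 79.4), -74.7)
2266 px 375 441 z 42.1 ((473.3, 81.7), (33.3, 135.5), -4.1)
t 3.15 at [407.9 351.7 240.9] yaw [-179.9   -0.    90.3] F [0.5 0.3 0.3] q [-0.49  0.6  -0.5   1.81  0.37  0.83 -1.16] open 85.4
```

View pics/w1.png

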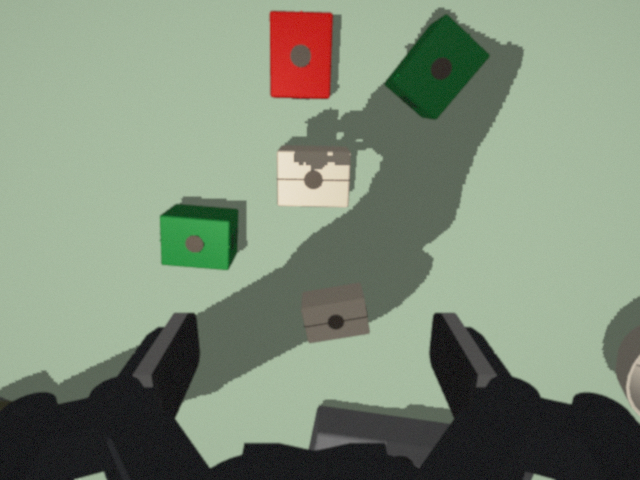

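The wrist view confirms two off-white moulds: mould_b at (313,178), 48×62 mm and 44 mm high, and mould_c at (335,315), 40×62 mm and 38 mm high. The red and green blocks around them are decoys. I'll grasp b across its depth.

```bash
python3 go.py 404,372,80,89.3 404,372,4,89.3
python3 -m inch '[{"travel":[0.004,0,0.03],"rotation":[0,0,0.5]},{"travel":[0.01,-0.002,0.065],"rotation":[0,0,1]},{"travel":[0.015,-0.003,0.1],"rotation":[0,0,1]},{"travel":[0.02,-0.004,0.135],"rotation":[0,0,1]},{"travel":[0.02,-0.004,0.16],"rotation":[0,0,1]}]' 
python3 go.py 404,372,4,89.3
```

```text
t 3.15 at [407.9 351.7 240.9] yaw [-179.9   -0.    90.3] F [0.5 0.3 0.3] q [-0.49  0.6  -0.5   1.81  0.37  0.83 -1.16] open 85.4
[0.0203, -0.0035, 0.161] [-0.1, -0.0, 1.0]
[0.0, -0.0, 0.076] [0.0, 0.0, 0.0]
clock: 3.65
eef_pos: [406.7, 368.4, 79.1]
ee_rot: [-3.141, 0.002, 1.551]
wrist_force: [0.1, 0.4, -0.3]
opening: 85.8
grasp_force: 0.0
t 3.65 at [406.7 368.4  79.1] yaw [-1.80e+02  1.00e-01  8.89e+01] F [ 0.1  0.4 -0.3] q [-0.63  0.84 -0.33  1.91  0.54  0.49 -1.36] open 85.8
[0.0037, -0.0027, 0.0751] [-0.0, 0.1, -0.4]
```

```bash
python3 -m inch '[{"travel":[0.002,-0.002,0.02],"rotation":[0,0,0]},{"travel":[0.004,-0.003,0.04],"rotation":[0,0,0]},{"travel":[0.004,-0.003,0.06],"rotation":[0,0,0]},{"travel":[0.004,-0.003,0.075],"rotation":[0,0,0]},{"travel":[0.004,-0.003,0.075],"rotation":[0,0,0]}]' 
python3 -m inch '[{"travel":[0,0,0],"rotation":[0,0,0]},{"travel":[0,0,0],"rotation":[0,0,0]},{"travel":[0,0,0],"rotation":[0,0,0]},{"travel":[0,0,0],"rotation":[0,0,0]},{"travel":[0,0,0],"rotation":[0,0,0]}]' -1 40
python3 -m inch '[{"travel":[0,0,0],"rotation":[0,0,0]},{"travel":[0,0,0],"rotation":[0,0,0]},{"travel":[0,0,0],"rotation":[0,0,0]},{"travel":[0,0,0],"rotation":[0,0,0]},{"travel":[0,0,0],"rotation":[0,0,0]}]'
python3 go.py 
```

```text
clock: 4.15
eef_pos: [403.6, 371.3, 4.4]
ee_rot: [-3.14, 0.004, 1.551]
wrist_force: [-0.4, -0.4, 1.5]
opening: 85.4
grasp_force: 0.0
clock: 4.65
eef_pos: [404.1, 373.7, 7.1]
ee_rot: [3.14, -0.001, 1.552]
wrist_force: [1.2, -1.6, 6.4]
opening: 61.5
grasp_force: 45.2
clock: 5.15
eef_pos: [404.1, 373.7, 7.1]
ee_rot: [3.14, -0.001, 1.552]
wrist_force: [0.8, -1.3, 6.1]
opening: 61.8
grasp_force: 45.2
t 5.15 at [404.1 373.7   7.1] yaw [179.9  -0.   88.9] F [ 0.8 -1.3  6.1] q [-0.7   0.96 -0.23  1.92  0.6   0.33 -1.43] open 61.8
```

```bash
python3 -m inch '[{"travel":[0,0,-0.02],"rotation":[0,0,0]},{"travel":[0,0,-0.06],"rotation":[0,0,0]},{"travel":[0,0,-0.1],"rotation":[0,0,0]},{"travel":[0,0,-0.14],"rotation":[0,0,0]},{"travel":[0,0,-0.18],"rotation":[0,0,0]}]' 
python3 go.py 480,200,190,85 556,26,180,80.9 556,26,100,80.9
```

```text
clock: 5.65
eef_pos: [403.0, 373.0, 187.8]
ee_rot: [-3.141, 0.001, 1.553]
wrist_force: [0.9, -0.1, -2.9]
opening: 61.5
grasp_force: 44.4
t 5.65 at [403.  373.  187.8] yaw [-180.    0.   89.] F [ 0.9 -0.1 -2.9] q [-0.56  0.68 -0.46  1.83  0.43  0.73 -1.27] open 61.5
[-0.1716, 0.0801, -0.0022] [-0.0, 0.0, 4.0]
[-0.1667, 0.0909, 0.01] [-0.0, -0.0, 4.1]
[-0.0, -0.0, 0.08] [0.0, 0.0, 0.0]
```

```bash
python3 -m inch '[{"travel":[-0.03,0.014,0],"rotation":[0,0,1]},{"travel":[-0.07,0.032,0],"rotation":[0,0,2]},{"travel":[-0.11,0.05,0],"rotation":[0,0,3]},{"travel":[-0.15,0.07,0],"rotation":[0,0,4]},{"travel":[-0.172,0.08,0],"rotation":[0,0,4]}]' >/dev/null
python3 -m inch '[{"travel":[-0.03,0.016,0],"rotation":[0,0,1]},{"travel":[-0.07,0.038,0],"rotation":[0,0,2]},{"travel":[-0.11,0.06,0],"rotation":[0,0,3]},{"travel":[-0.15,0.082,0],"rotation":[0,0,4]},{"travel":[-0.167,0.091,0.01],"rotation":[0,0,4]}]' 
python3 go.py 555.7,25.6,100,80.9; python3 look.py wrist w2 100 130 100
```

```text
clock: 6.65
eef_pos: [558.2, 19.5, 176.6]
ee_rot: [3.138, 0.003, 1.405]
wrist_force: [0.0, -0.1, -0.5]
opening: 61.2
grasp_force: 44.6
t 6.65 at [558.2  19.5 176.6] yaw [179.8   0.2  80.5] F [ 0.  -0.1 -0.5] q [ 0.15  0.71 -0.46  1.82  0.46  0.72 -0.73] open 61.2
[0.0059, -0.0037, 0.0766] [0.2, 0.2, -0.4]
11378 px 304 174 z 114.1 ((561.4, 63.3), (20.2, 140.0), -9.1)
1389 px 625 391 z 106.3 ((739.2, -110.1), (15.7, 38.9), 80.0)
```

View pics/w2.png

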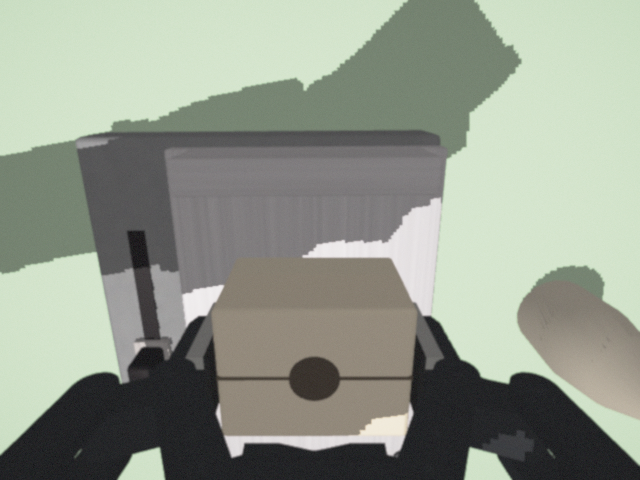

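The held mould is square in the gripper, and the stop face lies ahead at image row 190 and yaw -9.1°. Next I lower it and push it gently against the stop.

```bash
python3 -m inch '[{"travel":[0,0,0.02],"rotation":[0,0,0]},{"travel":[0,0,0.045],"rotation":[0.2,0.2,-0.4]},{"travel":[0,0,0.07],"rotation":[0.2,0.2,-0.4]},{"travel":[0,0,0.085],"rotation":[0.2,0.2,-0.4]},{"travel":[0,0,0.088],"rotation":[0.2,0.2,-0.4]}]' 
python3 -m inch '[{"travel":[0,0,0.001],"rotation":[0,0,0]},{"travel":[0,0,0.002],"rotation":[0,0,0]},{"travel":[0,0,0.003],"rotation":[0,0,0]},{"travel":[0,0,0.004],"rotation":[0,0,0]},{"travel":[0,0,0.005],"rotation":[0,0,0]}]' 
python3 go.py 557,33,83,80.9
```

```text
clock: 7.2
eef_pos: [554.2, 26.4, 86.3]
ee_rot: [-3.134, -0.003, 1.421]
wrist_force: [-0.5, 0.0, -1.5]
opening: 61.6
grasp_force: 44.5
clock: 7.7
eef_pos: [556.4, 25.7, 83.7]
ee_rot: [-3.139, -0.004, 1.419]
wrist_force: [-0.3, 0.1, -0.9]
opening: 61.8
grasp_force: 44.5
t 7.7 at [556.4  25.7  83.7] yaw [-179.9   -0.2   81.3] F [-0.3  0.1 -0.9] q [ 0.09  0.84 -0.37  1.88  0.56  0.53 -0.81] open 61.8
[0.0073, -0.0005, 0.0007] [-0.1, -0.2, 0.4]
```

```bash
python3 -m inch '[{"travel":[0,0,0.0005],"rotation":[0,0,0.3]},{"travel":[0,0,0.001],"rotation":[0,0,0.3]},{"travel":[0,0,0.0015],"rotation":[0,0,0.3]},{"travel":[0,0,0.002],"rotation":[0,0,0.3]},{"travel":[0,0,0.002],"rotation":[0,0,0.3]}]' 
python3 -m inch '[{"travel":[0.001,0,0],"rotation":[0,0,0]},{"travel":[0.002,0,0],"rotation":[0,0,0]},{"travel":[0.003,0,0],"rotation":[0,0,0]},{"travel":[0.004,0,0],"rotation":[0,0,0]},{"travel":[0.005,0,0],"rotation":[0,0,0]}]' 
```

```text
clock: 8.2
eef_pos: [556.2, 25.7, 82.2]
ee_rot: [-3.139, -0.003, 1.414]
wrist_force: [-2.1, -0.5, 7.8]
opening: 61.6
grasp_force: 45.5
clock: 8.7
eef_pos: [556.5, 26.8, 82.3]
ee_rot: [-3.138, 0.003, 1.411]
wrist_force: [-2.2, -6.3, 10.2]
opening: 61.4
grasp_force: 45.9
```

```bash
python3 -m inch '[{"travel":[0.001,0,-0.0005],"rotation":[0,0,0]},{"travel":[0.002,0,-0.0005],"rotation":[0,0,0]},{"travel":[0.003,0,-0.0005],"rotation":[0,0,0]},{"travel":[0.004,0,-0.0005],"rotation":[0,0,0]},{"travel":[0.004,0,-0.0005],"rotation":[0,0,0]}]' 
python3 -m inch '[{"travel":[0.001,0,0],"rotation":[0,0,0]},{"travel":[0.002,0,0],"rotation":[0,0,0]},{"travel":[0.003,0,0],"rotation":[0,0,0]},{"travel":[0.003,0,0],"rotation":[0,0,0]},{"travel":[0.003,0,0],"rotation":[0,0,0]}]' 
```

```text
clock: 9.2
eef_pos: [557.3, 30.9, 82.3]
ee_rot: [-3.138, 0.002, 1.411]
wrist_force: [-2.3, -8.8, 7.9]
opening: 61.6
grasp_force: 45.7
clock: 9.7
eef_pos: [557.2, 30.8, 82.3]
ee_rot: [-3.137, 0.007, 1.41]
wrist_force: [-2.8, -13.3, 11.1]
opening: 61.5
grasp_force: 45.9
```

```bash
python3 -m inch '[{"travel":[-0.002,0,-0.001],"rotation":[0,0,0]},{"travel":[-0.003,0,-0.001],"rotation":[0,0,0]},{"travel":[-0.003,0,-0.001],"rotation":[0,0,0]},{"travel":[-0.003,0,-0.001],"rotation":[0,0,0]},{"travel":[-0.003,0,-0.001],"rotation":[0,0,0]}]' 1
python3 -m inch '[{"travel":[0,0,-0.01],"rotation":[0,0,0]},{"travel":[0,0,-0.03],"rotation":[0,0,0]},{"travel":[0,0,-0.06],"rotation":[0,0,0]},{"travel":[0,0,-0.1],"rotation":[0,0,0]},{"travel":[0,0,-0.13],"rotation":[0,0,0]}]' 
python3 go.py 427,200,200,101.3 427,232.5,60,101.3 427,232.5,3,101.3
python3 look.py top t1 30 56 100 | grep -v "^.....*px [34][0-9][0-9]"
python3 look.py top t2 110 130 100
```

```text
clock: 10.2
eef_pos: [557.6, 35.4, 82.7]
ee_rot: [-3.138, -0.004, 1.415]
wrist_force: [0.4, 0.7, 0.6]
opening: 85.6
grasp_force: 0.0
clock: 10.7
eef_pos: [558.3, 34.6, 215.6]
ee_rot: [-3.14, -0.005, 1.415]
wrist_force: [1.3, -0.6, 0.8]
opening: 85.4
grasp_force: 0.0
t 10.7 at [558.3  34.6 215.6] yaw [-179.9   -0.3   81.1] F [ 1.3 -0.6  0.8] q [ 0.16  0.66 -0.51  1.77  0.41  0.82 -0.7 ] open 85.4
[0.1429, -0.1554, 0.0165] [-0.0, -0.3, -20.2]
[0.0319, 0.0064, 0.14] [0.0, 0.0, 0.0]
[0.0, -0.0, 0.057] [0.0, 0.0, 0.0]
561 px 261 163 z 45.0 ((783.7, 192.4), (96.7, 118.5), -72.5)
145 px 510 287 z 50.7 ((467.7, -426.3), (17.5, 60.9), 2.0)
400 px 243 305 z 38.4 ((427.9, 234.2), (41.0, 62.6), 11.2)
206 px 307 258 z 115.0 ((537.4, 72.3), (19.3, 85.4), -1.5)
139 px 328 253 z 119.7 ((541.7, 20.7), (24.4, 37.6), -11.7)
```

```bash
python3 -m inch '[{"travel":[0.029,-0.031,0],"rotation":[0,0,-4]},{"travel":[0.057,-0.062,0.005],"rotation":[0,0,-8]},{"travel":[0.086,-0.093,0.01],"rotation":[0,0,-12]},{"travel":[0.114,-0.124,0.015],"rotation":[0,0,-16]},{"travel":[0.143,-0.155,0.017],"rotation":[0,0,-20]}]' >/dev/null
python3 -m inch '[{"travel":[0.006,0.001,0.02],"rotation":[0,0,0]},{"travel":[0.015,0.003,0.05],"rotation":[0,0,0]},{"travel":[0.025,0.005,0.08],"rotation":[0,0,0]},{"travel":[0.032,0.0064,0.11],"rotation":[0,0,0]},{"travel":[0.032,0.0064,0.14],"rotation":[0,0,0]}]' >/dev/null
python3 go.py 427.2,233,30,101.2 427.2,233,3,101.2
```

```text
t 11.8 at [426.5 234.4  55.8] yaw [-179.9   -0.4  101.1] F [ 0.4  0.3 -1.1] q [-0.42  0.84 -0.28  2.1   0.75  0.3  -1.15] open 85.9
[-0.0017, 0.0004, 0.0258] [-0.1, -0.4, -0.1]
[0.0, -0.0, 0.027] [0.0, 0.0, 0.0]
```

```bash
python3 -m inch '[{"travel":[-0.001,0,0.015],"rotation":[0,-0.3,0]},{"travel":[-0.0015,0,0.03],"rotation":[0,-0.3,0]},{"travel":[-0.0015,0,0.042],"rotation":[0,-0.3,0]},{"travel":[-0.0015,0,0.051],"rotation":[0,-0.3,0]},{"travel":[-0.0015,0,0.051],"rotation":[0,-0.3,0]}]' 
python3 -m inch '[{"travel":[0,0,0],"rotation":[0,0,0]},{"travel":[0,0,0],"rotation":[0,0,0]},{"travel":[0,0,0],"rotation":[0,0,0]},{"travel":[0,0,0],"rotation":[0,0,0]},{"travel":[0,0,0],"rotation":[0,0,0]}]' -1 40
python3 -m inch '[{"travel":[0,0,0],"rotation":[0,0,0]},{"travel":[0,0,0],"rotation":[0,0,0]},{"travel":[0,0,-0.005],"rotation":[0,0,0]},{"travel":[0,0,-0.03],"rotation":[0,0,0]},{"travel":[0,0,-0.06],"rotation":[0,0,0]}]'
python3 -m inch '[{"travel":[0,0,-0.04],"rotation":[0,0,0]},{"travel":[0,0,-0.08],"rotation":[0,0,0]},{"travel":[0,0,-0.11],"rotation":[0,0,0]},{"travel":[0,0,-0.13],"rotation":[0,0,0]},{"travel":[0,0,-0.13],"rotation":[0,0,0]}]'
python3 go.py 500,100,190,90 549,-26,190,80.9 549,-26,95,80.9
```

```text
clock: 12.3
eef_pos: [426.2, 231.4, 5.0]
ee_rot: [-3.138, 0.002, 1.764]
wrist_force: [0.2, 0.4, 0.6]
opening: 85.6
grasp_force: 0.0
clock: 12.8
eef_pos: [427.1, 231.6, 6.7]
ee_rot: [-3.14, 0.0, 1.763]
wrist_force: [-2.3, 0.1, 7.0]
opening: 61.9
grasp_force: 44.7
clock: 13.3
eef_pos: [426.3, 231.0, 66.1]
ee_rot: [-3.137, 0.002, 1.764]
wrist_force: [-0.0, 0.6, -0.8]
opening: 61.1
grasp_force: 44.3
clock: 13.8
eef_pos: [428.6, 232.4, 198.6]
ee_rot: [3.139, -0.001, 1.763]
wrist_force: [0.9, 0.0, -1.9]
opening: 61.2
grasp_force: 44.6
t 13.8 at [428.6 232.4 198.6] yaw [ 1.798e+02 -1.000e-01  1.010e+02] F [ 0.9  0.  -1.9] q [-0.23  0.61 -0.58  2.    0.52  0.68 -0.94] open 61.2
[-0.1436, 0.0448, 0.0086] [0.2, -0.1, 11.0]
[-0.126, 0.049, 0.0] [-0.0, -0.0, 9.1]
[-0.0, -0.0, 0.095] [0.0, 0.0, 0.0]
```

```bash
python3 -m inch '[{"travel":[-0.029,0.009,0.002],"rotation":[0,0,2]},{"travel":[-0.058,0.018,0.004],"rotation":[0,0,4]},{"travel":[-0.086,0.027,0.006],"rotation":[0,0,6]},{"travel":[-0.115,0.036,0.008],"rotation":[0,0,9]},{"travel":[-0.144,0.045,0.009],"rotation":[0,0,11]}]' >/dev/null
python3 -m inch '[{"travel":[-0.026,0.01,0],"rotation":[0,0,2]},{"travel":[-0.052,0.02,0],"rotation":[0,0,4]},{"travel":[-0.078,0.03,0],"rotation":[0,0,6]},{"travel":[-0.104,0.04,0],"rotation":[0,0,8]},{"travel":[-0.126,0.049,0],"rotation":[0,0,9]}]' 
python3 go.py 548.5,-26,95,80.9
python3 -m inch '[{"travel":[0,0,0.02],"rotation":[0,0,0]},{"travel":[0,0,0.045],"rotation":[0,0,0]},{"travel":[0,0,0.07],"rotation":[0,0,0]},{"travel":[0,0,0.09],"rotation":[0,0,0]},{"travel":[0,0,0.095],"rotation":[0,0,0]}]' 
python3 go.py 548.5,-26,84,80.9
```

```text
clock: 14.8
eef_pos: [547.4, -29.2, 185.6]
ee_rot: [-3.137, 0.003, 1.412]
wrist_force: [0.3, 0.1, -1.5]
opening: 61.2
grasp_force: 44.4
t 14.8 at [547.4 -29.2 185.6] yaw [-179.8    0.2   80.9] F [ 0.3  0.1 -1.5] q [ 0.27  0.69 -0.51  1.83  0.48  0.75 -0.66] open 61.2
[0.0036, 0.001, 0.0906] [-0.2, 0.2, 0.0]
clock: 15.3
eef_pos: [545.3, -27.5, 89.0]
ee_rot: [-3.134, 0.003, 1.415]
wrist_force: [0.3, -0.4, -0.8]
opening: 61.7
grasp_force: 44.4
t 15.3 at [545.3 -27.5  89. ] yaw [-179.6    0.2   81.1] F [ 0.3 -0.4 -0.8] q [ 0.2   0.83 -0.4   1.9   0.6   0.54 -0.76] open 61.7
[0.002, 0.0029, 0.005] [-0.4, 0.2, 0.2]
```

```bash
python3 -m inch '[{"travel":[0,0.001,0.002],"rotation":[-0.2,0.2,0.2]},{"travel":[0,0.002,0.004],"rotation":[-0.3,0.2,0.2]},{"travel":[0,0.003,0.006],"rotation":[-0.3,0.2,0.2]},{"travel":[0,0.003,0.007],"rotation":[-0.3,0.2,0.2]},{"travel":[0,0.003,0.0075],"rotation":[-0.3,0.2,0.2]}]' 
python3 -m inch '[{"travel":[0.002,0,0],"rotation":[0,0,0]},{"travel":[0.004,0,0],"rotation":[0,0,0]},{"travel":[0.006,0,0],"rotation":[0,0,0]},{"travel":[0.008,0,0],"rotation":[0,0,0]},{"travel":[0.01,0,0],"rotation":[0,0,0]}]' 
python3 -m inch '[{"travel":[0.001,0,0],"rotation":[0,0,0]},{"travel":[0.002,0,0],"rotation":[0,0,0]},{"travel":[0.003,0,0],"rotation":[0,0,0]},{"travel":[0.004,0,0],"rotation":[0,0,0]},{"travel":[0.004,0,0],"rotation":[0,0,0]}]' 
```

```text
clock: 15.8
eef_pos: [551.2, -27.6, 84.9]
ee_rot: [3.137, -0.002, 1.411]
wrist_force: [-0.2, 0.4, -1.0]
opening: 61.6
grasp_force: 44.4
clock: 16.3
eef_pos: [552.5, -17.4, 84.6]
ee_rot: [3.138, -0.002, 1.411]
wrist_force: [-0.6, 0.1, -1.7]
opening: 61.5
grasp_force: 44.4
clock: 16.8
eef_pos: [552.8, -15.2, 84.6]
ee_rot: [3.138, 0.0, 1.41]
wrist_force: [-1.0, -4.4, 0.9]
opening: 62.0
grasp_force: 44.6
```

```bash
python3 -m inch '[{"travel":[-0.002,0,0.001],"rotation":[0,0,0]},{"travel":[-0.002,0,0.002],"rotation":[0,0,0]},{"travel":[-0.002,0,0.003],"rotation":[0,0,0]},{"travel":[-0.002,0,0.0035],"rotation":[0,0,0]},{"travel":[-0.002,0,0.0035],"rotation":[0,0,0]}]' 
python3 -m inch '[{"travel":[0.001,0,0],"rotation":[0,0,0]},{"travel":[0.002,0,0],"rotation":[0,0,0]},{"travel":[0.003,0,0],"rotation":[0,0,0]},{"travel":[0.005,0,0],"rotation":[0,0,0]},{"travel":[0.005,0,0],"rotation":[0,0,0]}]' 
python3 -m inch '[{"travel":[0.001,0,0],"rotation":[0,0,0]},{"travel":[0.002,0,0],"rotation":[0,0,0]},{"travel":[0.003,0,0],"rotation":[0,0,0]},{"travel":[0.003,0,0],"rotation":[0,0,0]},{"travel":[0.003,0,0],"rotation":[0,0,0]}]' 
```

```text
clock: 17.3
eef_pos: [552.9, -15.2, 81.8]
ee_rot: [3.138, -0.002, 1.411]
wrist_force: [-1.7, -0.5, 6.8]
opening: 61.5
grasp_force: 45.4
clock: 17.8
eef_pos: [552.8, -15.3, 81.8]
ee_rot: [3.139, 0.005, 1.409]
wrist_force: [-2.5, -9.4, 9.0]
opening: 61.3
grasp_force: 45.7
clock: 18.3
eef_pos: [552.8, -15.4, 81.8]
ee_rot: [3.139, 0.009, 1.407]
wrist_force: [-3.0, -14.9, 11.2]
opening: 61.7
grasp_force: 46.0
```

```bash
python3 -m inch '[{"travel":[-0.002,0,-0.001],"rotation":[0,0,0]},{"travel":[-0.005,0,-0.001],"rotation":[0,0,0]},{"travel":[-0.005,0,-0.001],"rotation":[0,0,0]},{"travel":[-0.005,0,-0.001],"rotation":[0,0,0]},{"travel":[-0.005,0,-0.001],"rotation":[0,0,0]}]' 1
python3 -m inch '[{"travel":[0,0,-0.01],"rotation":[0,0,0]},{"travel":[0,0,-0.03],"rotation":[0,0,0]},{"travel":[0,0,-0.06],"rotation":[0,0,0]},{"travel":[0,0,-0.1],"rotation":[0,0,0]},{"travel":[0,0,-0.13],"rotation":[0,0,0]}]' >/dev/null
python3 -m inch '[{"travel":[-0.02,0,-0.02],"rotation":[0,0,0]},{"travel":[-0.05,0,-0.04],"rotation":[0,0,0]},{"travel":[-0.08,0,-0.06],"rotation":[0,0,0]},{"travel":[-0.1,0,-0.08],"rotation":[0,0,0]},{"travel":[-0.1,0,-0.08],"rotation":[0,0,0]}]' 
python3 -m inch '[{"travel":[0,0,0],"rotation":[0,0,0]},{"travel":[0,0,0],"rotation":[0,0,0]},{"travel":[0,0,0],"rotation":[0,0,0]},{"travel":[0,0,0],"rotation":[0,0,0]},{"travel":[0,0,0],"rotation":[0,0,0]}]' 
python3 look.py wrist w3 105 116; python3 look.py wrist w4 116 128; python3 go.py
```

```text
clock: 18.8
eef_pos: [553.4, -12.0, 82.0]
ee_rot: [3.138, -0.003, 1.412]
wrist_force: [0.7, 0.5, 0.0]
opening: 85.8
grasp_force: 0.0
clock: 19.8
eef_pos: [537.3, -115.5, 294.7]
ee_rot: [3.133, 0.0, 1.405]
wrist_force: [0.2, -0.0, -0.3]
opening: 85.5
grasp_force: 0.0
clock: 20.3
eef_pos: [536.5, -111.1, 291.4]
ee_rot: [3.139, -0.002, 1.412]
wrist_force: [0.9, -0.3, 0.4]
opening: 85.6
grasp_force: 0.0
4904 px 315 74 z 112.1 ((553.6, -14.0), (40.8, 62.1), -9.0)
790 px 568 161 z 110.0 ((747.9, -111.4), (27.4, 36.3), 70.2)
4014 px 310 22 z 118.1 ((556.0, 19.7), (28.3, 62.1), -9.0)
553 px 580 163 z 120.7 ((748.3, -111.4), (18.2, 25.4), 69.9)
t 20.4 at [ 536.5 -111.4  291.6] yaw [ 1.798e+02 -1.000e-01  8.090e+01] F [ 0.2 -0.1  0.3] q [ 0.49  0.56 -0.6   1.71  0.37  0.98 -0.41] open 85.5
```

View pics/w3.png

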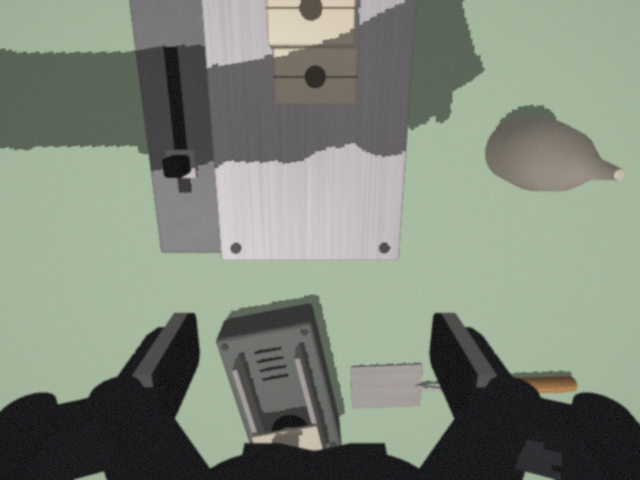

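Mould c at (315,76) sits flush against b at (310,25), both square to the plate. The knob is at (177,166), and the control box is at the bottom with the tab at (288,437). I'll take the knob position from this depth image.

```bash
python3 - <<'E'
from h import *
d=np.load("w3.npy"); m=imaging.camera_model("wrist"); W=world(cv2.medianBlur(d,5),m); Z=W[...,2]
g=np.zeros(Z.shape,bool); g[145:195,150:200]=1
for b in blobs(g&(Z>66)&(Z<90),20): print("knob",b.sum(),np.median(W[b],0).round(1),rect(W[b]))
g[:]=0; g[295:450,215:345]=1
for b in blobs(g&(Z>64)&(Z<83),20): print("rails/tab",b.sum(),np.median(W[b],0).round(1),rect(W[b]))
E
python3 go.py 417,-66,200,35 417,-66,150,-9.1 417,-66,49,-9.1
```

```text
knob 451 [419.  -67.3  74.8] ((417.1, -67.6), (18.1, 18.5), -9.9)
rails/tab 2043 [ 478.9 -366.    73.5] ((461.5, -347.7), (78.2, 130.9), -87.3)
t 20.4 at [ 536.5 -111.4  291.6] yaw [ 1.798e+02 -1.000e-01  8.090e+01] F [ 0.2 -0.1  0.3] q [ 0.49  0.56 -0.6   1.71  0.37  0.98 -0.41] open 85.5
[0.0257, -0.1255, 0.0913] [0.1, -0.2, 45.9]
[0.0, -0.0, 0.05] [0.0, -0.0, 44.1]
[0.0, -0.0, 0.101] [0.0, 0.0, 0.0]
```

```bash
python3 -m inch '[{"travel":[0.005,-0.025,0.01],"rotation":[0,0,8]},{"travel":[0.01,-0.05,0.03],"rotation":[0,0,16]},{"travel":[0.015,-0.075,0.05],"rotation":[0,0,24]},{"travel":[0.02,-0.1,0.07],"rotation":[0,0,32]},{"travel":[0.0257,-0.1255,0.09],"rotation":[0,0,40]}]' >/dev/null
python3 -m inch '[{"travel":[0,0,0.01],"rotation":[0,0,8]},{"travel":[0,0,0.02],"rotation":[0,0,16]},{"travel":[0,0,0.03],"rotation":[0,0,24]},{"travel":[0,0,0.04],"rotation":[0,0,32]},{"travel":[0,0,0.05],"rotation":[0,0,40]}]' 0.2
python3 go.py 417.1,-67,105,-9.1 417.1,-67,51,-9.1
```

```text
clock: 21.4
eef_pos: [417.8, -66.0, 151.2]
ee_rot: [-3.14, -0.005, 0.009]
wrist_force: [-0.4, -0.2, -0.3]
opening: 51.1
grasp_force: 0.0
t 21.4 at [417.8 -66.  151.2] yaw [-179.9   -0.3    0.5] F [-0.4 -0.2 -0.3] q [ 0.1   0.59 -0.09  2.24  0.15  0.31 -1.68] open 51.1
[-0.0009, 0.001, 0.0462] [-0.1, -0.3, 9.6]
[0.0, -0.0, 0.054] [0.0, 0.0, 0.0]
```

```bash
python3 -m inch '[{"travel":[-0.001,0.001,0.01],"rotation":[0,-0.3,5]},{"travel":[-0.001,0.001,0.02],"rotation":[0,-0.3,9.6]},{"travel":[-0.001,0.001,0.03],"rotation":[0,-0.3,9.6]},{"travel":[-0.001,0.001,0.04],"rotation":[0,-0.3,9.6]},{"travel":[-0.001,0.001,0.046],"rotation":[0,-0.3,9.6]}]' 
python3 go.py 417.1,-67,51,-9.1
python3 look.py wrist w5 66 90
```

```text
clock: 21.9
eef_pos: [416.6, -67.0, 104.8]
ee_rot: [-3.14, 0.002, -0.152]
wrist_force: [-0.5, 0.7, -0.0]
opening: 51.2
grasp_force: 0.0
t 21.9 at [416.6 -67.  104.8] yaw [-1.799e+02  1.000e-01 -8.700e+00] F [-0.5  0.7 -0. ] q [ 0.07  0.7  -0.03  2.27  0.1   0.17 -1.77] open 51.2
[0.0006, 0.0, 0.0538] [-0.1, 0.1, 0.4]
99766 px 284 108 z 74.2 ((497.2, -54.9), (81.1, 227.4), 81.0)
1427 px 314 279 z 74.9 ((417.2, -67.8), (17.6, 17.7), 81.0)
```

View pics/w5.png

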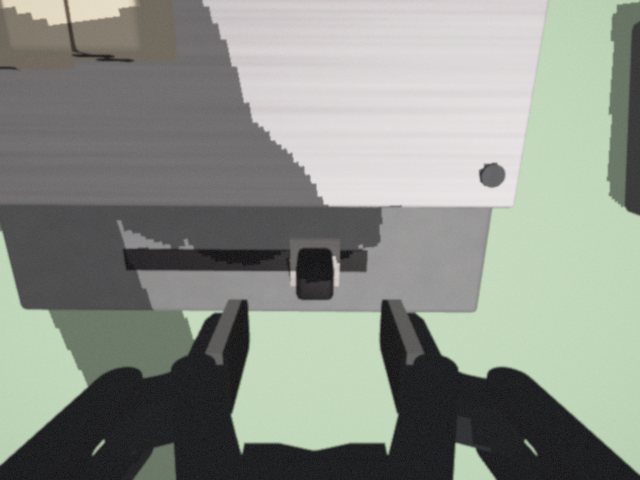

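The knob is at (314,272), midway between the fingers and 50 mm ahead. Joint 6 nears its limit low down, so I'll tilt the fingers 7° inward and grip only the upper part of the knob.

```bash
python3 -m inch '[{"travel":[0,0,0.008],"rotation":[0,-2,0]},{"travel":[0,0,0.018],"rotation":[0,-4,0]},{"travel":[0,0,0.028],"rotation":[0,-6,0]},{"travel":[0,0,0.038],"rotation":[0,-7,0]},{"travel":[0,0,0.047],"rotation":[0,-7,0]}]' 
python3 -m inch '[{"travel":[0,0,0],"rotation":[0,0,0]},{"travel":[0,0,0],"rotation":[0,0,0]},{"travel":[0,0,0],"rotation":[0,0,0]},{"travel":[0,0,0],"rotation":[0,0,0]},{"travel":[0,0,0],"rotation":[0,0,0]}]' -1 40
python3 -m inch '[{"travel":[0,0,0],"rotation":[0,0,0]},{"travel":[0,0,0],"rotation":[0,0,0]},{"travel":[0,0,0],"rotation":[0,0,0]},{"travel":[0,0,0],"rotation":[0,0,0]},{"travel":[0,0,0],"rotation":[0,0,0]}]' 
python3 go.py
```

```text
clock: 22.45
eef_pos: [417.3, -67.2, 57.8]
ee_rot: [-3.14, 0.123, -0.153]
wrist_force: [-0.4, 0.5, -0.4]
opening: 51.5
grasp_force: 0.0
clock: 22.95
eef_pos: [415.9, -67.1, 58.8]
ee_rot: [-3.14, 0.124, -0.153]
wrist_force: [-1.1, 1.0, 0.6]
opening: 17.0
grasp_force: 40.2
clock: 23.45
eef_pos: [415.9, -67.1, 58.7]
ee_rot: [-3.14, 0.125, -0.153]
wrist_force: [-2.4, 0.0, 6.1]
opening: 16.8
grasp_force: 40.8
t 23.45 at [415.9 -67.1  58.7] yaw [-179.9    7.1   -8.7] F [-2.4  0.   6.1] q [ 0.09  0.82 -0.05  2.18  0.1   0.27 -1.76] open 16.8
```

```bash
python3 -m inch '[{"travel":[0,-0.008,0],"rotation":[0,0,0]},{"travel":[0,-0.016,0],"rotation":[0,0,0]},{"travel":[0,-0.024,0],"rotation":[0,0,0]},{"travel":[0,-0.032,0],"rotation":[0,0,0]},{"travel":[0,-0.04,0],"rotation":[0,0,0]}]' 
python3 -m inch '[{"travel":[0,-0.003,0],"rotation":[0,0,0]},{"travel":[0,-0.006,0],"rotation":[0,0,0]},{"travel":[0,-0.009,0],"rotation":[0,0,0]},{"travel":[0,-0.012,0],"rotation":[0,0,0]},{"travel":[0,-0.015,0],"rotation":[0,0,0]}]' 
python3 -m inch '[{"travel":[0,-0.002,0],"rotation":[0,0,0]},{"travel":[0,-0.004,0],"rotation":[0,0,0]},{"travel":[0,-0.006,0],"rotation":[0,0,0]},{"travel":[0,-0.008,0],"rotation":[0,0,0]},{"travel":[0,-0.008,0],"rotation":[0,0,0]}]' 
```

```text
clock: 23.95
eef_pos: [422.2, -27.7, 58.8]
ee_rot: [-3.141, 0.124, -0.153]
wrist_force: [-1.5, -2.0, 4.9]
opening: 16.8
grasp_force: 40.8
clock: 24.45
eef_pos: [424.6, -12.9, 58.8]
ee_rot: [-3.141, 0.124, -0.153]
wrist_force: [-1.5, -1.9, 5.4]
opening: 16.8
grasp_force: 40.8
clock: 24.95
eef_pos: [425.9, -4.6, 58.8]
ee_rot: [-3.14, 0.124, -0.152]
wrist_force: [-2.3, -1.0, 4.8]
opening: 17.0
grasp_force: 40.8
```

```bash
python3 -m inch '[{"travel":[0,-0.002,0],"rotation":[0,0,0]},{"travel":[0,-0.004,0],"rotation":[0,0,0]},{"travel":[0,-0.006,0],"rotation":[0,0,0]},{"travel":[0,-0.008,0],"rotation":[0,0,0]},{"travel":[0,-0.008,0],"rotation":[0,0,0]}]' 
python3 -m inch '[{"travel":[0,-0.001,0],"rotation":[0,0,0]},{"travel":[0,-0.002,0],"rotation":[0,0,0]},{"travel":[0,-0.003,0],"rotation":[0,0,0]},{"travel":[0,-0.004,0],"rotation":[0,0,0]},{"travel":[0,-0.005,0],"rotation":[0,0,0]}]' 
python3 -m inch '[{"travel":[0,-0.001,0],"rotation":[0,0,0]},{"travel":[0,-0.002,0],"rotation":[0,0,0]},{"travel":[0,-0.003,0],"rotation":[0,0,0]},{"travel":[0,-0.004,0],"rotation":[0,0,0]},{"travel":[0,-0.005,0],"rotation":[0,0,0]}]' 
```

```text
clock: 25.45
eef_pos: [427.2, 3.4, 58.8]
ee_rot: [-3.14, 0.124, -0.152]
wrist_force: [-2.2, 0.2, 5.6]
opening: 16.6
grasp_force: 40.8
clock: 25.95
eef_pos: [427.9, 7.9, 58.8]
ee_rot: [-3.14, 0.124, -0.153]
wrist_force: [-1.1, -1.8, 5.3]
opening: 17.0
grasp_force: 40.8
clock: 26.45
eef_pos: [428.1, 9.3, 58.8]
ee_rot: [3.138, 0.124, -0.156]
wrist_force: [-2.4, -12.1, 4.1]
opening: 16.9
grasp_force: 40.9
```

```bash
python3 -m inch '[{"travel":[0,0.003,0],"rotation":[0,0,0]},{"travel":[0,0.003,0],"rotation":[0,0,0]},{"travel":[0,0.003,0],"rotation":[0,0,0]},{"travel":[0,0.003,0],"rotation":[0,0,0]},{"travel":[0,0.003,0],"rotation":[0,0,0]}]' 0.1
python3 -m inch '[{"travel":[0,0,-0.02],"rotation":[0,0,0]},{"travel":[0,0,-0.05],"rotation":[0,2,0]},{"travel":[0,0,-0.08],"rotation":[0,4,0]},{"travel":[0,0,-0.11],"rotation":[0,7,0]},{"travel":[0,0,-0.14],"rotation":[0,7,0]}]' 
python3 go.py 445,-150,190,3 463.5,-340,170,3 
```

```text
clock: 26.95
eef_pos: [428.5, 10.5, 58.5]
ee_rot: [-3.139, 0.123, -0.152]
wrist_force: [-0.0, 0.1, -0.4]
opening: 46.7
grasp_force: 0.0
clock: 27.45
eef_pos: [443.4, 7.4, 198.6]
ee_rot: [-3.141, 0.003, -0.152]
wrist_force: [0.8, -0.2, -0.9]
opening: 46.9
grasp_force: 0.0
t 27.45 at [443.4   7.4 198.6] yaw [-179.9    0.2   -8.7] F [ 0.8 -0.2 -0.9] q [-0.1   0.52 -0.03  2.13  0.03  0.5  -1.87] open 46.9
[0.0254, 0.1554, 0.0083] [-0.1, 0.2, -11.7]
[0.0085, 0.1907, 0.02] [0.0, 0.0, 0.0]
```

```bash
python3 -m inch '[{"travel":[0.005,0.031,0],"rotation":[0,0,-2]},{"travel":[0.01,0.062,0],"rotation":[0,0,-4]},{"travel":[0.015,0.093,0],"rotation":[0,0,-7]},{"travel":[0.02,0.124,0],"rotation":[0,0,-9]},{"travel":[0.025,0.155,0.008],"rotation":[0,0,-11.7]}]' >/dev/null
python3 -m inch '[{"travel":[0.002,0.038,0],"rotation":[0,0,0]},{"travel":[0.004,0.076,0],"rotation":[0,0,0]},{"travel":[0.006,0.114,0],"rotation":[0,0,0]},{"travel":[0.008,0.16,0.01],"rotation":[0,0,0]},{"travel":[0.0085,0.19,0.02],"rotation":[0,0,0]}]' >/dev/null
python3 -m inch '[{"travel":[0,0,0],"rotation":[0,0,0]},{"travel":[0,0,0],"rotation":[0,0,0]},{"travel":[0,0,0],"rotation":[0,0,0]},{"travel":[0,0,0],"rotation":[0,0,0]},{"travel":[0,0,0],"rotation":[0,0,0]}]' >/dev/null
python3 look.py wrist w6 88 115 60; python3 look.py wrist w7 77.5 85 200; python3 go.py 463.5,-374,120,3 463.5,-374,83,3
```

```text
871 px 380 256 z 99.8 ((463.2, -376.8), (8.4, 29.4), 3.6)
6903 px 401 242 z 78.2 ((463.4, -390.9), (43.6, 73.5), 2.8)
t 29.05 at [ 465.  -338.4  169.2] yaw [-1.799e+02  1.000e-01  3.000e+00] F [ 0.3 -0.2 -0.6] q [ 0.65  0.71 -0.16  1.78  0.17  0.67 -1.13] open 47.0
[-0.0033, 0.0355, 0.0491] [-0.1, 0.1, 0.0]
[0.0, -0.0, 0.037] [0.0, 0.0, 0.0]
```

View pics/w6.png

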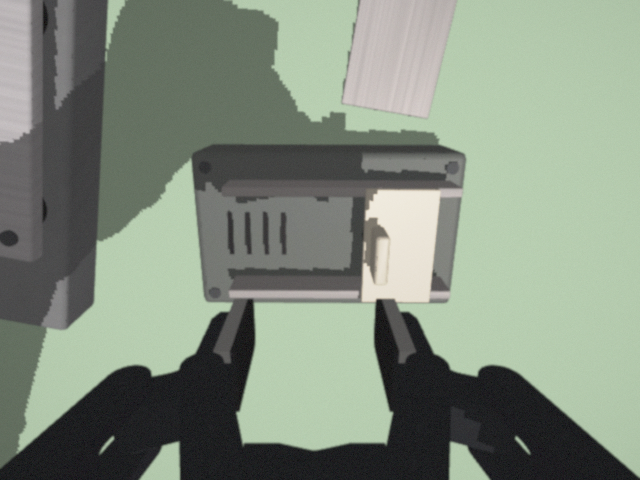

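The fin is at (381,258) and the white tab spans (362–440, 188–302). The fin is measured at (463,-376.5). I'll grip it next.

```bash
python3 -m inch '[{"travel":[-0.002,0.012,0.01],"rotation":[0,0,0]},{"travel":[-0.003,0.025,0.02],"rotation":[0,0,0]},{"travel":[-0.0035,0.038,0.03],"rotation":[0,0,0]},{"travel":[-0.0035,0.038,0.04],"rotation":[0,0,0]},{"travel":[-0.0035,0.038,0.049],"rotation":[0,0,0]}]' 
python3 -m inch '[{"travel":[0,0,0.008],"rotation":[0,0,0]},{"travel":[0,0,0.016],"rotation":[0,0,0]},{"travel":[0,0,0.024],"rotation":[0,0,0]},{"travel":[0,0,0.032],"rotation":[0,0,0]},{"travel":[0,0,0.034],"rotation":[0,0,0]}]' 
python3 go.py 463.3,-376.5,84,3
```

```text
clock: 29.55
eef_pos: [462.4, -377.5, 118.3]
ee_rot: [-3.139, 0.002, 0.05]
wrist_force: [-0.9, 0.1, -0.4]
opening: 46.8
grasp_force: 0.0
clock: 30.05
eef_pos: [462.6, -376.5, 84.8]
ee_rot: [-3.139, 0.003, 0.052]
wrist_force: [0.0, 0.7, -0.1]
opening: 47.1
grasp_force: 0.0
t 30.05 at [ 462.6 -376.5   84.8] yaw [-1.798e+02  1.000e-01  3.000e+00] F [ 0.   0.7 -0.1] q [ 0.69  0.85 -0.14  1.76  0.21  0.54 -1.1 ] open 47.1
[0.0007, -0.0, 0.0008] [-0.2, 0.1, -0.0]
```

Grip the fin and slide to +y (tool -y).

```bash
python3 -m inch '[{"travel":[0,0,0],"rotation":[0,0,0]},{"travel":[0,0,0],"rotation":[0,0,0]},{"travel":[0,0,0],"rotation":[0,0,0]},{"travel":[0,0,0],"rotation":[0,0,0]},{"travel":[0,0,0],"rotation":[0,0,0]}]' -1 30
python3 -m inch '[{"travel":[0,0,0],"rotation":[0,0,0]},{"travel":[0,-0.005,0],"rotation":[0,0,0]},{"travel":[0,-0.01,0],"rotation":[0,0,0]},{"travel":[0,-0.015,0],"rotation":[0,0,0]},{"travel":[0,-0.02,0],"rotation":[0,0,0]}]' 
python3 -m inch '[{"travel":[0,-0.006,0],"rotation":[0,0,0]},{"travel":[0,-0.012,0],"rotation":[0,0,0]},{"travel":[0,-0.018,0],"rotation":[0,0,0]},{"travel":[0,-0.024,0],"rotation":[0,0,0]},{"travel":[0,-0.028,0],"rotation":[0,0,0]}]' 
python3 -m inch '[{"travel":[0,-0.002,0],"rotation":[0,0,0]},{"travel":[0,-0.004,0],"rotation":[0,0,0]},{"travel":[0,-0.006,0],"rotation":[0,0,0]},{"travel":[0,-0.008,0],"rotation":[0,0,0]},{"travel":[0,-0.01,0],"rotation":[0,0,0]}]' 
```

```text
clock: 30.55
eef_pos: [463.3, -377.2, 86.3]
ee_rot: [-3.14, 0.001, 0.051]
wrist_force: [-0.1, 0.1, 2.1]
opening: 7.0
grasp_force: 35.0
clock: 31.05
eef_pos: [462.3, -357.0, 86.2]
ee_rot: [-3.141, 0.001, 0.051]
wrist_force: [-0.4, -1.8, 5.4]
opening: 7.4
grasp_force: 35.3
clock: 31.55
eef_pos: [460.8, -328.5, 86.2]
ee_rot: [-3.14, 0.001, 0.052]
wrist_force: [0.6, -2.2, 5.5]
opening: 6.7
grasp_force: 35.4
clock: 32.05
eef_pos: [460.6, -322.7, 86.2]
ee_rot: [3.138, -0.001, 0.05]
wrist_force: [1.2, -11.5, -1.2]
opening: 7.3
grasp_force: 34.4
```

```bash
python3 -m inch '[{"travel":[0,0.004,0],"rotation":[0,0,0]},{"travel":[0,0.004,0],"rotation":[0,0,0]},{"travel":[0,0.004,0],"rotation":[0,0,0]},{"travel":[0,0.004,0],"rotation":[0,0,0]},{"travel":[0,0.004,0],"rotation":[0,0,0]}]' -0.2
python3 -m inch '[{"travel":[0,0,-0.01],"rotation":[0,0,0]},{"travel":[0,0,-0.02],"rotation":[0,0,0]},{"travel":[0,0,-0.03],"rotation":[0,0,0]},{"travel":[0,0,-0.04],"rotation":[0,0,0]},{"travel":[0,0,-0.05],"rotation":[0,0,0]}]' 
python3 -m inch '[{"travel":[0,0.014,0],"rotation":[0,0,0]},{"travel":[0,0.028,0],"rotation":[0,0,0]},{"travel":[0,0.042,0],"rotation":[0,0,0]},{"travel":[0,0.056,0],"rotation":[0,0,0]},{"travel":[0,0.069,0],"rotation":[0,0,0]}]' -1
python3 look.py wrist w8 68 76 150
python3 go.py 464,-391,82,3 464,-391,72,3
```

```text
clock: 32.55
eef_pos: [460.2, -322.5, 85.8]
ee_rot: [-3.139, 0.002, 0.052]
wrist_force: [-0.4, 0.4, 0.6]
opening: 33.8
grasp_force: 0.0
clock: 33.05
eef_pos: [460.5, -323.4, 137.2]
ee_rot: [-3.14, 0.001, 0.051]
wrist_force: [0.4, 0.1, 0.2]
opening: 34.1
grasp_force: 0.0
clock: 33.55
eef_pos: [463.4, -394.0, 135.2]
ee_rot: [-3.14, 0.002, 0.05]
wrist_force: [0.6, 0.5, 1.1]
opening: -0.1
grasp_force: 0.0
2788 px 248 195 z 73.0 ((495.7, -353.4), (6.4, 145.1), -87.1)
1804 px 310 254 z 71.1 ((464.1, -392.5), (26.2, 27.1), -88.0)
683 px 145 311 z 72.9 ((425.2, -299.9), (6.8, 32.9), -84.6)
400 px 267 310 z 72.8 ((429.1, -372.6), (6.4, 24.0), -89.1)
333 px 357 310 z 72.6 ((431.3, -418.8), (5.5, 21.3), -87.1)
t 33.6 at [ 463.1 -396.9  135.4] yaw [1.799e+02 1.000e-01 2.700e+00] F [ 0.2 -3.1  0.5] q [ 0.72  0.79 -0.16  1.7   0.19  0.67 -1.06] open 0.0
[0.0012, -0.0059, 0.0534] [0.1, 0.1, -0.3]
[0.0, -0.0, 0.01] [0.0, 0.0, 0.0]
```

View pics/w8.png

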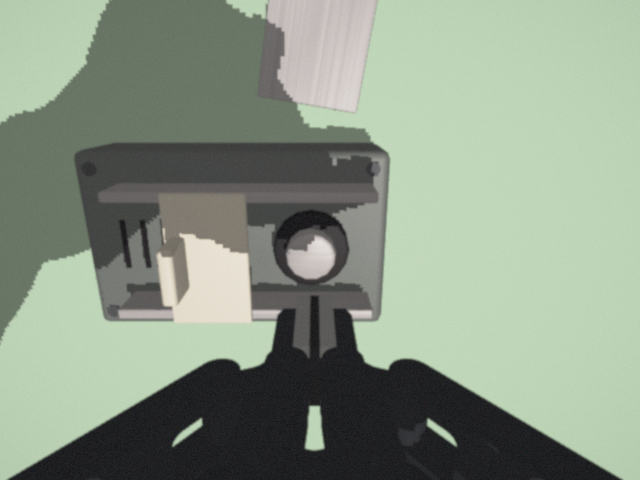

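The tab is aside (spanning 160–252 columns) and the button cap is clear at (310,254), i.e. (464,-392) mm.

```bash
python3 -m inch '[{"travel":[0,0,0.01],"rotation":[0,0,0]},{"travel":[0,0,0.02],"rotation":[0,0,0]},{"travel":[0,0,0.035],"rotation":[0,0,0]},{"travel":[0,0,0.048],"rotation":[0,0,0]},{"travel":[0,0,0.048],"rotation":[0,0,0]}]' 
python3 go.py 464,-392,78,3
```

```text
clock: 34.1
eef_pos: [462.4, -390.3, 85.1]
ee_rot: [-3.136, 0.005, 0.053]
wrist_force: [-0.5, 0.1, -0.4]
opening: 0.0
grasp_force: 0.0
t 34.1 at [ 462.4 -390.3   85.1] yaw [-179.7    0.3    3. ] F [-0.5  0.1 -0.4] q [ 0.71  0.86 -0.14  1.73  0.2   0.57 -1.08] open 0.0
[0.0016, 0.0018, 0.0071] [-0.3, 0.3, 0.0]
```

```bash
python3 -m inch '[{"travel":[0.001,0.001,0.004],"rotation":[0,0,0]},{"travel":[0.001,0.001,0.008],"rotation":[0,0,0]},{"travel":[0.001,0.001,0.012],"rotation":[0,0,0]},{"travel":[0.001,0.001,0.016],"rotation":[0,0,0]},{"travel":[0.001,0.001,0.02],"rotation":[0,0,0]}]' 
python3 -m inch '[{"travel":[0,0,0.001],"rotation":[0,0,0]},{"travel":[0,0,0.002],"rotation":[0,0,0]},{"travel":[0,0,0.003],"rotation":[0,0,0]},{"travel":[0,0,0.003],"rotation":[0,0,0]},{"travel":[0,0,0.003],"rotation":[0,0,0]}]' 
```

```text
clock: 34.6
eef_pos: [465.0, -393.2, 67.9]
ee_rot: [-3.14, 0.001, 0.051]
wrist_force: [-1.0, 0.4, 3.9]
opening: 0.2
grasp_force: 1.9
clock: 35.1
eef_pos: [465.0, -393.2, 66.0]
ee_rot: [-3.14, 0.001, 0.051]
wrist_force: [-2.0, 1.0, 9.8]
opening: 0.3
grasp_force: 5.2
```

```bash
python3 -m inch '[{"travel":[0,0,0.001],"rotation":[0,0,0]},{"travel":[0,0,0.001],"rotation":[0,0,0]},{"travel":[0,0,0.001],"rotation":[0,0,0]},{"travel":[0,0,0.001],"rotation":[0,0,0]},{"travel":[0,0,0.001],"rotation":[0,0,0]}]' 
for i in 1 2 3 4 5 6 7 8 9 10; do python3 -m inch '[{"travel":[0,0,0],"rotation":[0,0,0]},{"travel":[0,0,0],"rotation":[0,0,0]},{"travel":[0,0,0],"rotation":[0,0,0]},{"travel":[0,0,0],"rotation":[0,0,0]},{"travel":[0,0,0],"rotation":[0,0,0]}]' | egrep "pos|wrist_f"; done
python3 -m inch '[{"travel":[0,0,-0.01],"rotation":[0,0,0]},{"travel":[0,0,-0.03],"rotation":[0,0,0]},{"travel":[0,0,-0.05],"rotation":[0,0,0]},{"travel":[0,0,-0.06],"rotation":[0,0,0]},{"travel":[0,0,-0.07],"rotation":[0,0,0]}]' 
python3 go.py 461,-323.5,125,3 461,-323.5,85,3
```

```text
clock: 35.6
eef_pos: [465.0, -393.2, 65.9]
ee_rot: [-3.141, 0.001, 0.051]
wrist_force: [-3.0, 2.4, 17.2]
opening: -0.2
grasp_force: 8.5
eef_pos: [465.0, -393.2, 65.9]
wrist_force: [-2.8, 2.4, 17.1]
eef_pos: [465.0, -393.2, 65.9]
wrist_force: [-3.4, 2.1, 16.5]
eef_pos: [465.0, -393.2, 65.9]
wrist_force: [-3.2, 2.0, 16.2]
eef_pos: [465.0, -393.2, 65.9]
wrist_force: [-1.8, 3.0, 17.0]
eef_pos: [465.0, -393.2, 65.9]
wrist_force: [-2.6, 2.8, 17.1]
eef_pos: [465.1, -393.2, 65.9]
wrist_force: [-3.6, 2.2, 17.3]
eef_pos: [465.0, -393.2, 65.9]
wrist_force: [-3.3, 2.5, 16.5]
eef_pos: [465.0, -393.2, 65.9]
wrist_force: [-1.9, 3.3, 16.3]
eef_pos: [465.0, -393.2, 65.9]
wrist_force: [-3.1, 2.8, 18.0]
eef_pos: [465.1, -393.2, 65.9]
wrist_force: [-3.4, 2.4, 17.9]
clock: 41.1
eef_pos: [464.7, -393.0, 134.2]
ee_rot: [-3.14, 0.001, 0.051]
wrist_force: [-0.0, 0.9, -0.7]
opening: 0.4
grasp_force: 0.0
t 41.1 at [ 464.7 -393.   134.2] yaw [-1.799e+02  1.000e-01  2.900e+00] F [-0.   0.9 -0.7] q [ 0.72  0.79 -0.16  1.7   0.19  0.67 -1.06] open 0.4
[-0.0001, -0.0696, 0.0093] [-0.1, 0.1, -0.1]
[0.0, -0.0, 0.04] [0.0, 0.0, 0.0]
```

Now slide the tab back.

```bash
python3 -m inch '[{"travel":[0,-0.018,0],"rotation":[0,0,0]},{"travel":[0,-0.036,0],"rotation":[0,0,0]},{"travel":[0,-0.054,0],"rotation":[0,0,0]},{"travel":[0,-0.07,0],"rotation":[0,0,0]},{"travel":[0,-0.07,0.005],"rotation":[0,0,0]}]' -0.1
python3 -m inch '[{"travel":[0,0,0.01],"rotation":[0,0,0]},{"travel":[0,0,0.02],"rotation":[0,0,0]},{"travel":[0,0,0.03],"rotation":[0,0,0]},{"travel":[0,0,0.042],"rotation":[0,0,0]},{"travel":[0,0,0.042],"rotation":[0,0,0]}]' 
python3 go.py 461,-323,85,3
```

```text
clock: 41.6
eef_pos: [461.7, -320.4, 128.9]
ee_rot: [-3.138, 0.001, 0.055]
wrist_force: [0.1, 0.5, 0.2]
opening: 38.6
grasp_force: 0.0
clock: 42.1
eef_pos: [460.0, -322.8, 84.8]
ee_rot: [-3.138, 0.004, 0.051]
wrist_force: [-0.3, 0.1, 1.1]
opening: 38.4
grasp_force: 0.0
t 42.1 at [ 460.  -322.8   84.8] yaw [-179.8    0.3    2.9] F [-0.3  0.1  1.1] q [ 0.6   0.82 -0.12  1.87  0.2   0.47 -1.18] open 38.4
[0.001, 0.0003, -0.0002] [-0.2, 0.3, -0.1]
```

```bash
python3 -m inch '[{"travel":[0,0,0],"rotation":[0,0,0]},{"travel":[0,0,0],"rotation":[0,0,0]},{"travel":[0,0,0],"rotation":[0,0,0]},{"travel":[0,0,0],"rotation":[0,0,0]},{"travel":[0,0,0],"rotation":[0,0,0]}]' -1 30
python3 -m inch '[{"travel":[0,0,0],"rotation":[0,0,0]},{"travel":[0,0.005,0],"rotation":[0,0,0]},{"travel":[0,0.01,0],"rotation":[0,0,0]},{"travel":[0,0.015,0],"rotation":[0,0,0]},{"travel":[0,0.02,0],"rotation":[0,0,0]}]' 
python3 -m inch '[{"travel":[0,0.006,0],"rotation":[0,0,0]},{"travel":[0,0.012,0],"rotation":[0,0,0]},{"travel":[0,0.018,0],"rotation":[0,0,0]},{"travel":[0,0.024,0],"rotation":[0,0,0]},{"travel":[0,0.028,0],"rotation":[0,0,0]}]' 
python3 -m inch '[{"travel":[0,0.002,0],"rotation":[0,0,0]},{"travel":[0,0.004,0],"rotation":[0,0,0]},{"travel":[0,0.006,0],"rotation":[0,0,0]},{"travel":[0,0.008,0],"rotation":[0,0,0]},{"travel":[0,0.01,0],"rotation":[0,0,0]}]' 
```

```text
clock: 42.6
eef_pos: [461.5, -323.3, 87.3]
ee_rot: [-3.14, 0.001, 0.051]
wrist_force: [0.8, 0.2, 0.9]
opening: 6.7
grasp_force: 34.1
clock: 43.1
eef_pos: [462.5, -343.8, 87.3]
ee_rot: [-3.14, 0.001, 0.051]
wrist_force: [-0.7, 0.7, 6.1]
opening: 6.9
grasp_force: 34.8
clock: 43.6
eef_pos: [463.9, -372.2, 87.3]
ee_rot: [-3.141, 0.0, 0.051]
wrist_force: [-0.7, 1.5, 5.8]
opening: 6.9
grasp_force: 34.8
clock: 44.1
eef_pos: [464.2, -378.0, 87.2]
ee_rot: [-3.135, 0.002, 0.052]
wrist_force: [-1.3, 11.8, 12.3]
opening: 7.1
grasp_force: 35.8
```

```bash
python3 -m inch '[{"travel":[0,-0.004,0],"rotation":[0,0,0]},{"travel":[0,-0.004,0],"rotation":[0,0,0]},{"travel":[0,-0.004,0],"rotation":[0,0,0]},{"travel":[0,-0.004,0],"rotation":[0,0,0]},{"travel":[0,-0.004,0],"rotation":[0,0,0]}]' -0.1
python3 -m inch '[{"travel":[0,0,-0.01],"rotation":[0,0,0]},{"travel":[0,0,-0.03],"rotation":[0,0,0]},{"travel":[0,0,-0.06],"rotation":[0,0,0]},{"travel":[0,0,-0.09],"rotation":[0,0,0]},{"travel":[0,0,-0.11],"rotation":[0,0,0]}]' 
python3 go.py 450,-190,195,3 430,9,190,-8.7 428,9,120,-8.7
python3 look.py scene s1 90 110 20 
```

```text
clock: 44.6
eef_pos: [463.9, -377.5, 86.7]
ee_rot: [-3.14, 0.001, 0.051]
wrist_force: [0.9, -0.2, -0.3]
opening: 38.7
grasp_force: 0.0
clock: 45.1
eef_pos: [464.9, -377.9, 199.8]
ee_rot: [3.141, -0.001, 0.051]
wrist_force: [-0.0, 0.6, -0.2]
opening: 38.5
grasp_force: 0.0
t 45.1 at [ 464.9 -377.9  199.8] yaw [ 1.8e+02 -1.0e-01  2.9e+00] F [-0.   0.6 -0.2] q [ 0.71  0.69 -0.18  1.68  0.16  0.78 -1.07] open 38.5
[-0.0053, -0.1884, 0.0047] [0.0, -0.1, -0.1]
[-0.0096, -0.1998, 0.005] [0.0, -0.0, 11.7]
[-0.002, 0.0003, 0.07] [0.0, 0.0, 0.0]
383 px 37 4 z 100.1 ((-650.6, -1201.6), (13.0, 326.3), 88.7)
677 px 208 6 z 100.4 ((-649.0, -488.6), (12.6, 553.8), 89.6)
1147 px 526 8 z 100.1 ((-649.8, 807.8), (10.7, 908.4), -89.8)
150 px 58 112 z 99.4 ((71.0, -830.1), (25.5, 86.3), -33.4)
261 px 602 119 z 101.8 ((74.7, 853.9), (44.3, 98.9), 54.7)
205 px 618 153 z 99.3 ((223.3, 848.7), (43.2, 98.4), 46.4)
125 px 4 192 z 99.8 ((424.1, -831.1), (5.8, 65.1), 0.6)
39 px 170 207 z 97.1 ((463.2, -378.1), (9.9, 21.9), 2.8)
181 px 316 246 z 100.4 ((585.6, 5.0), (7.1, 86.1), 79.0)
40 px 337 261 z 99.8 ((627.8, 54.6), (7.0, 19.1), -81.4)
230 px 261 312 z 99.7 ((758.0, -110.3), (36.8, 50.0), -73.4)
```

```bash
python3 -m inch '[{"travel":[0,-0.038,0],"rotation":[0,0,0]},{"travel":[-0.002,-0.076,0],"rotation":[0,0,0]},{"travel":[-0.003,-0.114,0],"rotation":[0,0,0]},{"travel":[-0.004,-0.15,0],"rotation":[0,0,0]},{"travel":[-0.005,-0.188,0.005],"rotation":[0,0,0]}]' >/dev/null
python3 -m inch '[{"travel":[-0.002,-0.04,0],"rotation":[0,0,2]},{"travel":[-0.004,-0.08,0],"rotation":[0,0,5]},{"travel":[-0.006,-0.12,0],"rotation":[0,0,7]},{"travel":[-0.008,-0.16,0],"rotation":[0,0,10]},{"travel":[-0.0096,-0.2,0.005],"rotation":[0,0,11.7]}]' >/dev/null
python3 -m inch '[{"travel":[0,0,0.015],"rotation":[0,0,0]},{"travel":[0,0,0.03],"rotation":[0,0,0]},{"travel":[-0.001,0,0.05],"rotation":[0,0,0]},{"travel":[-0.002,0,0.07],"rotation":[0,0,0]},{"travel":[-0.002,0,0.07],"rotation":[0,0,0]}]' >/dev/null
python3 look.py wrist w9 66 90 300; python3 go.py 429,10,105,-9.1
```

```text
81524 px 418 109 z 74.2 ((499.7, -36.1), (81.0, 235.2), 81.2)
1315 px 315 264 z 74.9 ((429.3, 8.1), (18.0, 18.0), -9.0)
t 46.7 at [427.1  10.  117.2] yaw [-179.9    0.2   -8.7] F [ 0.   0.5 -0.1] q [-0.12  0.67 -0.02  2.25  0.05  0.22 -1.91] open 38.6
[0.002, -0.0003, 0.0122] [-0.1, 0.2, 0.4]
```

View pics/w9.png

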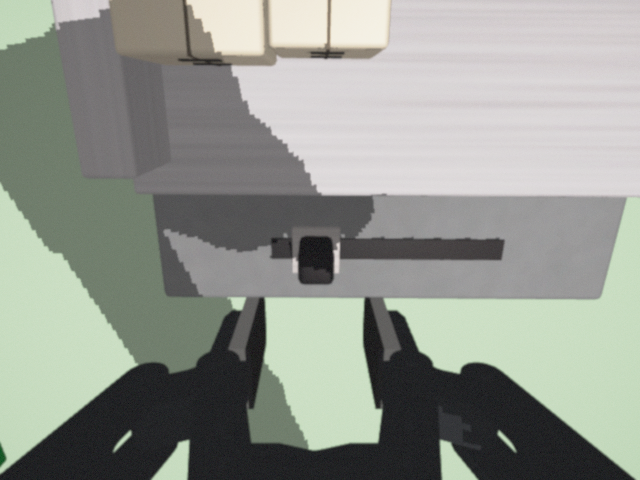

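The knob is at (316,258), at the stop end of its slot and centred between the fingers. The row (top, columns 110–390) is still tight. Now I'll grip the knob with the same 7° tilt.

```bash
python3 -m inch '[{"travel":[0,0,0.012],"rotation":[0,-2,0]},{"travel":[0,0,0.025],"rotation":[0,-4,0]},{"travel":[0.001,0,0.038],"rotation":[0,-6,0]},{"travel":[0.001,0,0.05],"rotation":[0,-7,0]},{"travel":[0.001,0,0.058],"rotation":[0,-7,0]}]' 
python3 -m inch '[{"travel":[0,0,0],"rotation":[0,0,0]},{"travel":[0,0,0],"rotation":[0,0,0]},{"travel":[0,0,0],"rotation":[0,0,0]},{"travel":[0,0,0],"rotation":[0,0,0]},{"travel":[0,0,0],"rotation":[0,0,0]}]' -1 40
python3 -m inch '[{"travel":[0,0.004,0],"rotation":[0,0,0]},{"travel":[0,0.008,0],"rotation":[0,0,0]},{"travel":[0,0.012,0],"rotation":[0,0,0]},{"travel":[0,0.016,0],"rotation":[0,0,0]},{"travel":[0,0.02,0],"rotation":[0,0,0]}]' 
python3 -m inch '[{"travel":[0,0.008,0],"rotation":[0,0,0]},{"travel":[0,0.016,0],"rotation":[0,0,0]},{"travel":[0,0.024,0],"rotation":[0,0,0]},{"travel":[0,0.032,0],"rotation":[0,0,0]},{"travel":[0,0.04,0],"rotation":[0,0,0]}]' 
```

```text
clock: 47.2
eef_pos: [429.6, 9.8, 59.4]
ee_rot: [-3.14, 0.122, -0.153]
wrist_force: [0.4, -0.3, 0.5]
opening: 38.4
grasp_force: 0.0
clock: 47.7
eef_pos: [427.8, 9.3, 59.8]
ee_rot: [-3.141, 0.125, -0.153]
wrist_force: [-1.5, -3.7, -0.5]
opening: 17.0
grasp_force: 40.9
clock: 48.2
eef_pos: [424.8, -10.0, 59.8]
ee_rot: [-3.14, 0.125, -0.152]
wrist_force: [-2.6, 1.7, 5.5]
opening: 16.9
grasp_force: 41.7
clock: 48.7
eef_pos: [418.4, -49.8, 59.8]
ee_rot: [-3.14, 0.125, -0.153]
wrist_force: [-2.4, 2.3, 6.3]
opening: 16.8
grasp_force: 41.8
```

```bash
python3 -m inch '[{"travel":[0,0.004,0],"rotation":[0,0,0]},{"travel":[0,0.008,0],"rotation":[0,0,0]},{"travel":[0,0.012,0],"rotation":[0,0,0]},{"travel":[0,0.015,0],"rotation":[0,0,0]},{"travel":[0,0.017,0],"rotation":[0,0,0]}]' 
python3 -m inch '[{"travel":[0,0.002,0],"rotation":[0,0,0]},{"travel":[0,0.004,0],"rotation":[0,0,0]},{"travel":[0,0.006,0],"rotation":[0,0,0]},{"travel":[0,0.008,0],"rotation":[0,0,0]},{"travel":[0,0.008,0],"rotation":[0,0,0]}]' 
```

```text
clock: 49.2
eef_pos: [415.6, -66.7, 59.8]
ee_rot: [-3.14, 0.126, -0.153]
wrist_force: [-3.3, 2.9, 6.4]
opening: 16.9
grasp_force: 41.8
clock: 49.7
eef_pos: [415.1, -70.0, 59.7]
ee_rot: [-3.135, 0.125, -0.148]
wrist_force: [-3.3, 12.6, 8.3]
opening: 16.8
grasp_force: 42.0
```

At the locked end. Next I release, retreat, and check the row.

```bash
python3 -m inch '[{"travel":[0,-0.003,0],"rotation":[0,0,0]},{"travel":[0,-0.003,0],"rotation":[0,0,0]},{"travel":[0,-0.003,0],"rotation":[0,0,0]},{"travel":[0,-0.003,0],"rotation":[0,0,0]},{"travel":[0,-0.003,0],"rotation":[0,0,0]}]' 0.1
python3 -m inch '[{"travel":[0,0,-0.02],"rotation":[0,0,0]},{"travel":[0,0,-0.05],"rotation":[0,2,0]},{"travel":[0,0,-0.09],"rotation":[0,4,0]},{"travel":[0,0,-0.13],"rotation":[0,7,0]},{"travel":[0,0,-0.17],"rotation":[0,7,0]}]' >/dev/null
python3 -m inch '[{"travel":[0,0,-0.02],"rotation":[0,0,0]},{"travel":[0.02,0,-0.05],"rotation":[0,0,0]},{"travel":[0.04,0,-0.07],"rotation":[0,0,0]},{"travel":[0.04,0,-0.07],"rotation":[0,0,0]},{"travel":[0.04,0,-0.07],"rotation":[0,0,0]}]'
python3 -m inch '[{"travel":[0,0,0],"rotation":[0,0,0]},{"travel":[0,0,0],"rotation":[0,0,0]},{"travel":[0,0,0],"rotation":[0,0,0]},{"travel":[0,0,0],"rotation":[0,0,0]},{"travel":[0,0,0],"rotation":[0,0,0]}]' >/dev/null
python3 look.py wrist w10 104 116; python3 look.py wrist w11 116 128; python3 look.py wrist w12 66 90 100
```

```text
clock: 50.2
eef_pos: [416.2, -71.8, 59.4]
ee_rot: [-3.141, 0.123, -0.154]
wrist_force: [-0.1, 0.2, 0.1]
opening: 47.3
grasp_force: 0.0
clock: 51.2
eef_pos: [475.5, -81.0, 297.6]
ee_rot: [-3.14, 0.003, -0.153]
wrist_force: [-1.4, 0.4, -0.8]
opening: 47.0
grasp_force: 0.0
5031 px 115 116 z 114.0 ((561.4, 61.6), (22.7, 139.6), -9.3)
4497 px 215 118 z 112.1 ((552.2, -14.3), (42.3, 64.3), -8.8)
5127 px 157 122 z 118.1 ((557.7, 28.7), (48.0, 62.1), -9.2)
46467 px 289 112 z 74.1 ((543.1, -51.3), (170.2, 250.2), 81.0)
895 px 586 130 z 72.9 ((493.8, -328.3), (7.6, 94.2), -87.4)
1067 px 595 197 z 72.9 ((434.1, -342.7), (53.8, 107.1), -54.4)
340 px 313 252 z 74.7 ((416.8, -71.3), (16.7, 17.7), -8.6)
```

View pics/w10.png

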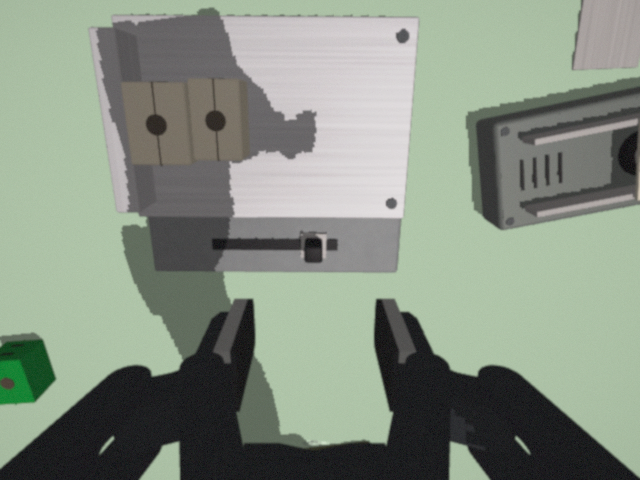

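The row at (156,122) and (215,120) is tight against the stop. The knob at (313,247) is back at the locked end, and nothing is being touched.

```bash
python3 -c "from cell import hand_in; print(hand_in())"
```

```text
the job is handed in; nothing more can be done
None
```

The job is handed in with every step carried out: two moulds were present (mould_b against the stop, then mould_c), the row was still tight in the last look, the shake button was held for over five seconds, and both the tab and the transport lock were slid fully back; the judge's verdict was not shown.

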